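# Strip down the specimen clamp into its fitted trays

### The arm

A 6-joint arm with a two-finger parallel gripper is mounted at the origin on the work surface; the furniture and walls round the work are solid. World frame = base frame: x ahead of the robot, y to its left, z up, the work surface at z = 0. Lengths are in m, angles in degrees, forces in N, time in s.
With the tool pointing down it reaches from about 0.35 to 0.875 m from the base axis. Payload 4.2 kg.
Tool frame: the origin (TCP) lies on the centre line of the jaws, within the pads' length; the fingertips stand 25 mm ahead of it and the grasp point (between the pads) lies 6 mm ahead of it (finger_overhang is the distance from the TCP to the fingertips, in m); z points along the fingers, y is the line along which they close (so a half turn about z gives the same grasp; the last joint's range is limited). The gripper opens to 87 mm and grips with 3 to 60 N. Pads are 19 mm wide; open, the fingers measure 117 mm over their backs; the gripper's body (75 mm by 190 mm) begins 51 mm behind the grasp point.
Start: joints at [-51.131, 22.042, 0.453, 0, -68.411, -14.817], TCP at [0.255, -0.571, 0.248] pointing down, gripper open.
Joint ranges: [-179.83, 179.83], [-69.29, 118.12], [-61.27, 80.66], [-181.25, 117.63], [-171.15, -9.14], [-177.46, 177.46]. Speed limits (degrees/s): [159.86, 159.86, 180, 180, 180, 180].

### API

Orientations are given as a 3x3 rotation matrix whose columns are the frame's x, y, z axes.
In Python, from station import sense, capture, finish_job, spot_in, tip_of, finger_overhang gives the robot as it stands. The module is installed in compiled form; this text tells all that it offers.
- The arm moves only by the tool servo_tool, never from a script. Its arguments are lists of equal length, an entry for each row: "slide": the shift along the tool's x, y, z in m, a list of three; "spin": the turn about the tool's z in degrees; "grip": the closure, from 0 (fully open) to 1 (shut). A call has exactly 5 rows; each row is the pose to reach, as a shift and turn from the pose commanded when the call began, along the tool's axes at that moment; what a row does not reach only later rows make up. A row lasts 1/12 s, in which the tool goes at most 41.7 mm and 7.16 degrees, less where a joint would pass 70% of its speed; a pose out of reach is approached as far as the arm can. A call with a gripper value outside its range is refused whole. The fingers move at their own pace and stop on an object; the grip force is fixed at half the most. Time passes only in rows, so rows that repeat a pose let the fingers close, or fill a call up. It gives the time, the measured TCP pose, the force, the opening and the grip force at its end, in the units of the state.
- sense(): the state, without advancing time (a new reading comes with each control period).
- capture(name): name is "scene" or "top" or "wrist"; returns a dict with "pixels" (384x512x3 uint8, blue, green, red), "depth" (384x512 float32, m along the optical axis (not along the pixel's ray), 0 where there is no reading), "fx", "fy", "cx", "cy" (pixels), "R" (3x3) and "t" (3): a world point X has camera coordinates R X + t; the wrist camera has in their place "hand_eye" (4x4, takes a point from camera to tool coordinates, whose origin is the TCP and whose axes are the flange's). Camera axes: x right, y down, z forward; pixel columns grow to the right and rows downward; lengths in m; the calibration is good to about 2 mm. A picture is of the moment at which its call begins: read the wrist's pose just before it.
- finish_job(): hands the job in; it is judged then, once.
Trained networks look in the newest picture that a camera, given by its name, has taken for a name from the list of things; names that differ only in an ending like _2 or _b are one class to them, and where a whole thing is asked for, a point or a joint stands for the part that bears it (a point fixed in the world has none). Each returns a list of dicts, best first, with "conf" (0 to 1); they miss things now and then, are a little off and sometimes report something else, mostly with a low value. They report only what shows in the picture. A call takes as long as a camera call.
- spot_in(thing, camera): "point" ([x, y, z] in m, in world coordinates, good to about 4 mm: the middle of the surface that is visible of it).
- tip_of(thing, camera): "point" ([x, y, z] in m, in world coordinates, good to about 4 mm: a listed point, or the origin of a listed thing).
The state is a dict: "time_s": time; "joints": joint angles; "joint_velocities": joint speeds; "effort": joint torques, N m; "tcp_pos": TCP position; "ee_rot": TCP orientation; "wrist_force": force on the tool from outside, world axes, zero at the start; "moment": the same for the moment, N m; "gripper_width": opening from 0.0 (shut) to 1.0 (fully open); "gripper_force": force on a finger pad.
Only numpy, scipy, OpenCV 4.12 (cv2) and the standard library are available. Lean on these libraries where they do the work, as an engineer would, in place of code of your own. Each camera call takes 0.05 s, during which the arm holds its last target. There are 200 camera calls.

### The job

The test is over: take the specimen clamp apart and put each part in the white tray whose pocket matches it. Unscrew the knurled brass nut and seat it in its tray, then do the same with the blue clamp bar, and only then with the two specimens (graphite block and copper puck, in either order). Each part ends up lying flat on the floor of its own pocket; set the specimens down gently, never dropping them, and do not disturb the red-capped dropper bottle.

Things in the scene. Friction and masses are not known exactly. Their poses are not given: they have to be found in the camera images.
- clamp_base: Fixed specimen clamp: aluminium plate 88 x 172 x 12 mm (origin: centre of its underside, y along the 172 mm). Upright steel stud at its centre, 16 mm over the thread, top at z = 62 mm. Two beige pads, tops at z = 16 mm, at y = +52 and -52 mm; one specimen starts centred on each, either way round; the bar bridges both and the nut sits on the bar.
- nut: Knurled brass nut, 32 mm diameter, 18 mm high, 60 g; origin: centre of its underside, z up. Starts on the bar, underside 44 mm above the bench, slack on a right-hand thread: turns anticlockwise seen from above, rises 10 mm per turn, is free after about 0.6 turn (3.7 rad, 6 mm up), not before; then slides straight up off the stud (12 mm more). About 1 mm of axial play.
- bar: Blue clamp bar with round ends, 32 x 148 x 12 mm, about 180 g, with a 22 mm hole through its middle; origin: centre of its underside, y along its length. Starts across both specimens, underside 32 mm above the bench, length along the clamp's y, the stud through its hole and standing 18 mm above its top; with the nut gone it lifts straight up.
- graphite: Black graphite specimen, a block 22 x 52 x 16 mm, 30 g; origin at the centre of its underside, y along its 52 mm length, z up. At the start it lies under one end of the bar, its length across the bar.
- puck: Round copper specimen, 48 mm diameter, 16 mm high, 200 g; origin at the centre of its underside, z up. At the start it lies under the other end of the bar.
- nut_tray: White tray 62 x 62 x 10 mm, fixed on the bench, with the smaller round pocket, 43 mm across, a thin black circle marked on its grey floor: for the nut. Origin: centre of its underside. As in all trays the pocket is centred and 5 mm deep; its floor is 5 mm above the bench, its rim 10 mm.
- bar_tray: White tray 62 x 178 x 10 mm, fixed, with a long pocket 44 x 160 mm, 5 mm deep, for the bar; origin: centre of its underside, y along its length.
- graphite_tray: White tray 52 x 82 x 10 mm, fixed, with a short rectangular pocket 34 x 64 mm, 5 mm deep, for the graphite block; origin: centre of its underside, y along its length.
- puck_tray: White tray 80 x 80 x 10 mm, fixed, with the larger round pocket, 60 mm across, 5 mm deep, plain grey floor: for the copper puck. Origin: centre of its underside.
- red_dropper: Bystander: white dropper bottle with a red cone cap, 27 mm diameter, 86 mm high, standing loose behind the clamp (a fixed one with a blue cap stands near it); origin at the centre of its underside.

How it is judged:
By the outcome, as a careful person would: the job done as asked, in the order asked, and still so for the second after the job is handed in, with the robot touching nothing.
It also fails if it takes over 109 s, if anything falls off the work surface, if the arm or the gripper's body presses on something with over 40 N, if the wrist force passes 120 N, or if a joint passes its speed limit or range.

## Working session

There is one attempt and no reset: what is moved stays moved. The work goes in short steps, Python scripts to look and compute and a tool call to move; the robot and the scene stay as the last step left them, time stands still between calls to the robot, and variables do not carry over. Pictures are saved under pics/ and viewed, at most 14 in all, crops included, and the job is handed in when it is done.

Besides the shell and the picture viewer there is one more tool, called after "Call:" as name([rows], argument=value, ...), one row to a line, values as JSON. servo_tool: Moves the arm, as the interface text tells. Its arguments: {"type":"object","properties":{"slide":{"type":"array"},"spin":{"type":"array"},"grip":{"type":"array"}},"required":["slide","spin","grip"]}

```bash
mkdir -p pics; cat > h.py <<'E'
import numpy as np, cv2
from station import *
def world(c,u,v,d):
    p=np.array([(u-c["cx"])/c["fx"]*d,(v-c["cy"])/c["fy"]*d,d])
    return np.array(c["R"]).T@(p-np.array(c["t"]))
E
python3 - <<'E'
from h import *
s=sense(); print({k:np.round(v,3).tolist() for k,v in s.items()}, finger_overhang)
ims=[]
for n in ("scene","top"):
    c=capture(n); cv2.imwrite(f"pics/{n}0.png",c["pixels"]); 
    C=-np.array(c["R"]).T@np.array(c["t"]); print(n,C.round(3),c["fx"],np.array(c["R"]).round(3).tolist())
    for t in ["clamp_base","nut","bar","graphite","puck","nut_tray","bar_tray","graphite_tray","puck_tray","red_dropper"]:
        a=spot_in(t,n)[:2]; b=tip_of(t,n)[:2]
        print(t,[(np.round(x["point"],3).tolist(),round(x["conf"],2)) for x in a],[(np.round(x["point"],3).tolist(),round(x["conf"],2)) for x in b])
E
```

```text
{'time_s': 0.0, 'joints': [-51.131, 22.09, 0.378, -0.03, -68.413, -14.817], 'joint_velocities': [-0.01, 0.011, 0.059, 0.049, 0.167, -0.057], 'effort': [-0.001, -39.066, 18.74, 4.22, 0.011, -0.0], 'tcp_pos': [0.255, -0.57, 0.246], 'ee_rot': [[-0.913, -0.407, -0.001], [-0.407, 0.913, 0.002], [0.0, 0.002, -1.0]], 'wrist_force': [-0.227, 0.315, 0.204], 'moment': [0.02, -0.002, -0.023], 'gripper_force': 0.0, 'gripper_width': 1.0} 0.025
scene [-0.075  0.466  0.7  ] 483.50584860773887 [[-0.554, -0.833, 0.011], [-0.511, 0.329, -0.794], [0.657, -0.445, -0.608]]
clamp_base [([0.542, 0.036, 0.008], 0.84)] [([0.569, 0.025, 0.0], 0.77), ([0.586, -0.277, -0.002], 0.36)]
nut [([0.564, 0.028, 0.058], 0.46)] [([0.573, 0.026, 0.042], 0.64)]
bar [([0.564, 0.045, 0.045], 0.79), ([0.542, 0.037, 0.009], 0.55)] [([0.569, 0.026, 0.033], 0.73)]
graphite [([0.544, 0.04, 0.01], 0.45)] [([0.575, -0.025, 0.018], 0.47)]
puck [([0.547, 0.085, 0.027], 0.66)] [([0.567, 0.074, 0.014], 0.47)]
nut_tray [([0.466, -0.259, 0.003], 0.93)] [([0.465, -0.261, 0.001], 0.68), ([0.72, 0.124, 0.003], 0.63)]
bar_tray [([0.587, -0.
[... 432 characters left out ...]
 0.012], 0.64)] [([0.57, 0.026, -0.001], 0.8)]
nut [] [([0.57, 0.027, 0.045], 0.55)]
bar [([0.568, 0.027, 0.044], 0.74)] [([0.571, 0.026, 0.03], 0.93)]
graphite [] []
puck [([0.546, 0.08, 0.033], 0.53)] [([0.561, 0.077, 0.017], 0.5)]
nut_tray [([0.467, -0.262, 0.01], 0.84), ([0.586, -0.279, 0.002], 0.68)] [([0.465, -0.265, -0.002], 0.75)]
bar_tray [([0.586, -0.278, 0.003], 0.95)] [([0.589, -0.277, -0.003], 0.58), ([0.572, 0.027, 0.03], 0.34)]
graphite_tray [([0.458, 0.278, 0.004], 0.76)] [([0.462, 0.281, -0.001], 0.97)]
puck_tray [([0.59, 0.274, 0.01], 0.83)] [([0.59, 0.275, 0.001], 0.92)]
red_dropper [([0.569, 0.026, 0.046], 0.7), ([0.711, 0.12, 0.054], 0.6)] [([0.721, 0.123, 0.002], 0.59)]
```

```bash
python3 - <<'E'
from h import *
t=cv2.imread("pics/top0.png"); s=cv2.imread("pics/scene0.png")
cv2.imwrite("pics/top_c.png",cv2.resize(t[60:330,80:440],None,fx=2.2,fy=2.2))
E
```

```text
(no output)
```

View pics/top_c.png

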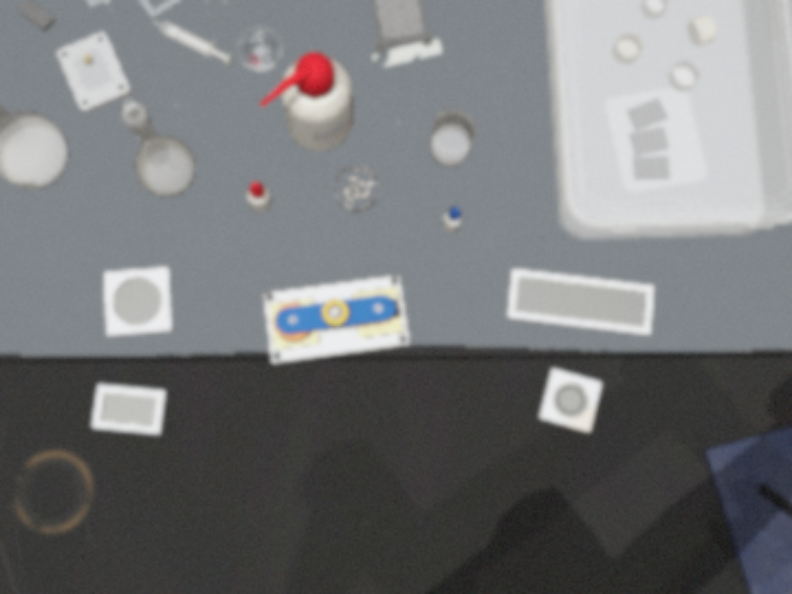

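View pics/scene0.png

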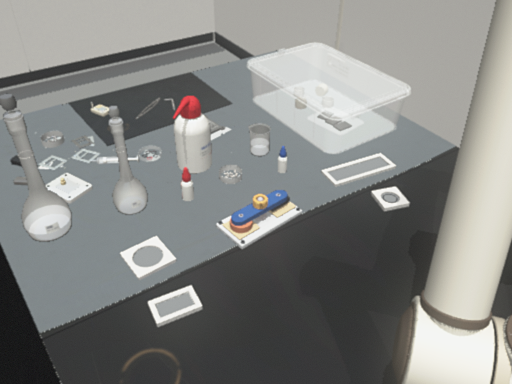

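The top view shows the clamp at crop (336,320), with the puck under the bar's left (+y) end and the graphite under its right end. The puck tray is at (137,301), the graphite tray at (128,409), the bar tray at (580,301) and the nut tray at (571,400). The scene view agrees, and the red dropper stands behind the clamp at scene (187,185). Next I'll fit the outlines to get yaws.

```bash
cat >> h.py <<'E'
def plane(c,pts,z):
    R=np.array(c["R"]);C=-R.T@np.array(c["t"])
    p=np.asarray(pts,float).reshape(-1,2)
    d=np.c_[(p[:,0]-c["cx"])/c["fx"],(p[:,1]-c["cy"])/c["fy"],np.ones(len(p))]@R
    return C+d*((z-C[2])/d[:,2])[:,None]
def pix(c,X):
    x=np.array(c["R"])@np.asarray(X)+np.array(c["t"]); return x[0]/x[2]*c["fx"]+c["cx"],x[1]/x[2]*c["fy"]+c["cy"]
def wristcam():
    s=sense(); c=capture("wrist"); T=np.eye(4); T[:3,:3]=s["ee_rot"]; T[:3,3]=s["tcp_pos"]
    M=np.linalg.inv(T@np.array(c["hand_eye"])); c["R"]=M[:3,:3]; c["t"]=M[:3,3]; return s,c
def rect(c,mask,X,z):
    k=max(cv2.findContours(mask.astype(np.uint8),cv2.RETR_EXTERNAL,cv2.CHAIN_APPROX_NONE)[0],
      key=lambda k:cv2.contourArea(k)-(1e6 if cv2.pointPolygonTest(k,tuple(map(float,pix(c,X))),True)<-6 else 0))
    w=plane(c,k,z)[:,:2]*1000; (x,y),(a,b),t=cv2.minAreaRect(w.astype(np.float32))
    if a>b: a,b,t=b,a,t+90     # b long side; angle t of short side => long side t+90
    return np.round([x,y,a,b,((t+90+90)%180)-90],1)   # long-axis angle from +x
E
python3 - <<'E'
from h import *
T={"nut_tray":(.465,-.262),"bar_tray":(.588,-.277),"graphite_tray":(.459,.281),"puck_tray":(.588,.275)}
for n in ("scene","top"):
    c=capture(n); im=c["pixels"].astype(int); hsv=cv2.cvtColor(c["pixels"],cv2.COLOR_BGR2HSV)
    white=(im.min(2)>(150 if n=="scene" else 165))
    for k,(x,y) in T.items(): print(n,k,rect(c,white,(x,y,.01),.01))
    blue=(hsv[...,0]>95)&(hsv[...,0]<125)&(hsv[...,1]>130)
    print("bar",rect(c,blue,(.57,.026,.044),.044))
    D=c["depth"]; v,u=np.nonzero(D>0); d=D[v,u]
    P=np.c_[(u-c["cx"])/c["fx"]*d,(v-c["cy"])/c["fy"]*d,d]; P=(P-np.array(c["t"]))@np.array(c["R"])
    for nm,(x0,x1,y0,y1) in {"tub":(.6,.78,-.6,-.2),"frontnut":(.4,.42,-.3,-.2),"clamp":(.5,.64,-.07,.12),"bartray":(.56,.61,-.36,-.2),"nuttray":(.43,.5,-.3,-.23),"ptray":(.55,.63,.24,.31),"gtray":(.43,.49,.24,.32)}.items():
        m=(P[:,0]>x0)&(P[:,0]<x1)&(P[:,1]>y0)&(P[:,1]<y1); z=P[m,2]; print(n,nm,np.percentile(z,[5,50,95,99.5]).round(4) if m.any() else None)
        if nm=="tub": q=P[m&(P[:,2]>.03)]; print(q.min(0).round(3),q.max(0).round(3)) if len(q) else 0
E
```

```text
scene nut_tray [ 460.3 -256.9   65.4   71.5  -17.2]
scene bar_tray [ 582.8 -275.2   73.1  184.6   82.5]
scene graphite_tray [455.5 281.4  59.1  83.4  84. ]
scene puck_tray [589.  274.3  82.9  88.2   4.2]
bar [561.1  70.1  28.1  60.5 -83.5]
scene tub [-0.0011  0.059   0.1248  0.126 ]
[ 0.645 -0.533  0.03 ] [ 0.78  -0.238  0.127]
scene frontnut [-0.0032 -0.0012  0.0009  0.0021]
scene clamp [-0.0021  0.0113  0.0461  0.0617]
scene bartray [0.0017 0.0047 0.0092 0.0111]
scene nuttray [-0.0013  0.0067  0.0103  0.0118]
scene ptray [0.0027 0.0069 0.0108 0.0122]
scene gtray [0.0008 0.0065 0.011  0.0124]
top nut_tray [ 466.7 -260.    64.2   64.5  -16.3]
top bar_tray [ 588.6 -278.3   66.6  182.2   82.3]
top graphite_tray [460.7 280.4  54.3  84.6  83.8]
top puck_tray [594.  273.1  84.1  84.1   4. ]
bar [574.4 -16.1  25.1  57.5 -83.3]
top tub [-0.0028  0.1185  0.1268  0.1292]
[ 0.65  -0.532  0.03 ] [ 0.78  -0.241  0.131]
top frontnut [-0.0058 -0.0017  0.0028  0.0038]
top clamp [-0.004   0.009   0.0461  0.063 ]
top bartray [-0.0005  0.0044  0.0104  0.0133]
top nuttray [-0.0032  0.0054  0.0118  0.0148]
top ptray [0.0004 0.0066 0.0123 0.0149]
top gtray [-0.0022  0.0058  0.012   0.0149]
```

Call:
servo_tool([
  [-0.0265,0.0208,0],
  [-0.053,0.0416,0],
  [-0.0795,0.0624,0],
  [-0.106,0.0832,0],
  [-0.1325,0.104,0],
], spin=[0,0,0,0,0], grip=[0,0,0,0,0])

```text
time_s: 2.62
tcp_pos: [0.3338, -0.4204, 0.2476]
ee_rot: [[-0.913, -0.407, 0.0], [-0.407, 0.913, -0.0], [-0.0, -0.0, -1.0]]
wrist_force: [1.3, -0.1, 0.8]
gripper_width: 0.998
gripper_force: 0.0
```

Call:
servo_tool([
  [-0.0265,0.0208,0],
  [-0.053,0.0416,0],
  [-0.0795,0.0624,0],
  [-0.106,0.0832,0],
  [-0.1325,0.104,0],
], spin=[0,0,0,0,0], grip=[0,0,0,0,0])

```text
time_s: 3.03
tcp_pos: [0.4125, -0.2712, 0.2479]
ee_rot: [[-0.913, -0.408, 0.001], [-0.408, 0.913, -0.0], [-0.001, -0.001, -1.0]]
wrist_force: [0.7, -1.0, 0.1]
gripper_width: 0.997
gripper_force: 0.0
```

Call:
servo_tool([
  [-0.0265,0.0208,0],
  [-0.053,0.0416,0],
  [-0.0795,0.0624,0],
  [-0.106,0.0832,0],
  [-0.1325,0.104,0],
], spin=[0,0,0,0,0], grip=[0,0,0,0,0])

```text
time_s: 3.45
tcp_pos: [0.4911, -0.1221, 0.2479]
ee_rot: [[-0.913, -0.408, 0.001], [-0.408, 0.913, -0.0], [-0.001, -0.0, -1.0]]
wrist_force: [0.4, -0.3, 0.2]
gripper_width: 1.003
gripper_force: 0.0
```

Call:
servo_tool([
  [-0.0265,0.0208,0.01],
  [-0.053,0.0416,0.02],
  [-0.0795,0.0624,0.03],
  [-0.106,0.0832,0.04],
  [-0.1325,0.104,0.05],
], spin=[6,12,18,24,30], grip=[0,0,0,0,0])

```text
time_s: 3.87
tcp_pos: [0.5698, 0.0268, 0.1973]
ee_rot: [[-0.994, 0.108, 0.001], [0.108, 0.994, 0.0], [-0.001, 0.0, -1.0]]
wrist_force: [0.0, 0.2, -0.3]
gripper_width: 1.005
gripper_force: 0.0
```

Call:
servo_tool([
  [0,0,0],
  [0,0,0],
  [0,0,0],
  [0,0,0],
  [0,0,0],
], spin=[6,12,18,21,21], grip=[0,0,0,0,0])

```text
time_s: 4.28
tcp_pos: [0.5693, 0.0254, 0.1975]
ee_rot: [[-0.891, 0.454, 0.0], [0.454, 0.891, -0.0], [-0.0, -0.0, -1.0]]
wrist_force: [-0.1, -0.4, 0.5]
gripper_width: 0.998
gripper_force: 0.0
```

```bash
python3 - <<'E'
from h import *
s,c=wristcam(); print(s["time_s"],np.round(s["joints"],1),s["tcp_pos"].round(4) if hasattr(s["tcp_pos"],"round") else s["tcp_pos"],np.round(s["ee_rot"],4).tolist())
cv2.imwrite("pics/w1.png",c["pixels"]); np.savez("w1",**{k:np.array(v) for k,v in c.items()})
for t in ["nut","bar","clamp_base"]:
    print(t,[(np.round(x["point"],4).tolist(),round(x["conf"],2)) for x in tip_of(t,"wrist")[:2]])
C=-c["R"].T@c["t"]; print(C.round(3),c["R"].round(3).tolist())
c=capture("scene"); cv2.imwrite("pics/s1.png",c["pixels"]); 
for p in [(.57,.026,.044)]: print(pix(c,p))
D=c["depth"]; v,u=np.nonzero(D>0); d=D[v,u]
P=np.c_[(u-c["cx"])/c["fx"]*d,(v-c["cy"])/c["fy"]*d,d]; P=(P-np.array(c["t"]))@np.array(c["R"])
np.savez("s1",P=P,uv=np.c_[u,v])
E
```

```text
4.2833 [  18.8   19.1  -11.7    0.   -59.3 -135.8] [0.5693 0.0254 0.1975] [[-0.8912, 0.4536, 0.0], [0.4536, 0.8912, -0.0001], [-0.0, -0.0, -1.0]]
nut [([0.5662, 0.0282, 0.0443], 0.65)]
bar [([0.5687, 0.0295, 0.0328], 0.95)]
clamp_base [([0.5654, 0.0289, -0.0017], 0.89)]
[0.506 0.056 0.334] [[0.453, 0.891, -0.0], [0.863, -0.439, 0.252], [0.225, -0.114, -0.968]]
(np.float64(259.55097272633213), np.float64(203.40072575601494))
```

View pics/s1.png

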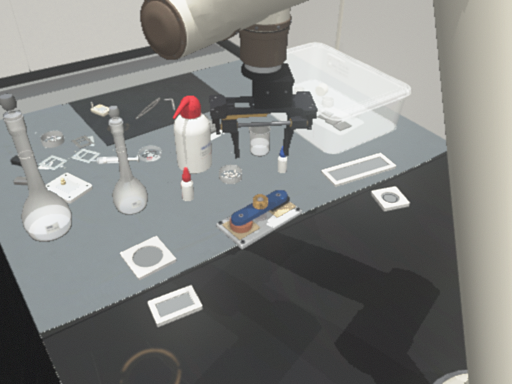

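View pics/w1.png

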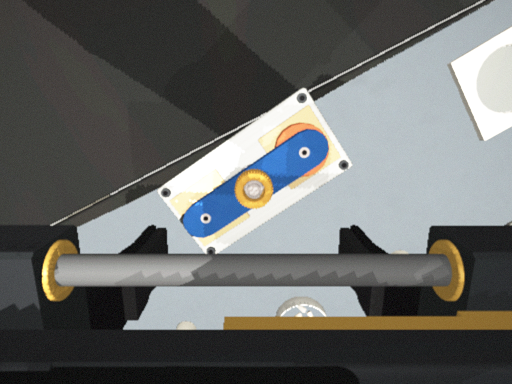

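The scene view shows the gripper (210–316, 95–155) above the clamp, with a crossbar as wide as the text says. That would reach the tub if I set the bar into its tray directly. The wrist view shows the nut at (254,188), with the puck at the (300,150) end of the bar.

```bash
cat >> h.py <<'E'
def hs(c,lo,hi): return cv2.inRange(cv2.cvtColor(c["pixels"],cv2.COLOR_BGR2HSV),np.array(lo),np.array(hi))
E
python3 - <<'E'
from h import *
c=dict(np.load("w1.npz"))
m=hs(c,(12,110,90),(32,255,255)); m[225:]=0
n,l,st,ce=cv2.connectedComponentsWithStats(m); i=l[int(188),:].max() if 0 else 1+np.argmin([np.hypot(*(ce[k]-[254,188])) + (1e3 if st[k,4]<200 else 0) for k in range(1,n)])
k=cv2.findContours((l==i).astype(np.uint8),0,1)[0][0]; h=cv2.convexHull(k)
print(st[i], cv2.minEnclosingCircle(h)); e=cv2.fitEllipse(h); print(e)
# fit cylinder top z=.062: hull of top+bottom circle; centre approx at mid height .053
for z in (.053,.062): print(plane(c,[e[0]],z)[0].round(4))
b=hs(c,(95,120,60),(125,255,255)); b[245:]=0
k=max(cv2.findContours(b,0,1)[0],key=cv2.contourArea)
bm=b.copy(); bm[l==i]=255; bm=cv2.morphologyEx(bm,cv2.MORPH_CLOSE,np.ones((9,9)))
print("bar wrist",rect(c,bm,(.57,.026,.044),.044),"area",k.shape)
t=capture("top")
m=hs(t,(15,100,100),(35,255,255)); u,v=map(int,pix(t,(.57,.026,.062))); mm=np.zeros_like(m); mm[v-12:v+12,u-12:u+12]=m[v-12:v+12,u-12:u+12]
M=cv2.moments(mm,True); print("top (occluded?)",M["m00"])
P=np.load("s1.npz")["P"]
d=P-np.array([.5693,.0254,.1975]); R=np.array([[-.891,.454],[.454,.891]]); q=np.c_[d[:,:2]@R,d[:,2]]
for z0,z1 in ((.0,.04),(.045,.07),(.07,.1),(.1,.15)):
    s=q[(q[:,2]>z0)&(q[:,2]<z1)&(abs(q[:,0])<.15)&(abs(q[:,1])<.13)]; print(z0,s.min(0).round(3) if len(s) else 0,s.max(0).round(3) if len(s) else 0)
# tub wall and droppers
D=t["depth"]; v,u=np.nonzero(D>0); dd=D[v,u]; Q=(np.c_[(u-t["cx"])/t["fx"]*dd,(v-t["cy"])/t["fy"]*dd,dd]-np.array(t["t"]))@np.array(t["R"])
for y0 in np.arange(-.34,-.21,.02):
    r=[]
    for A in (P,Q):
        w=A[(A[:,1]>y0)&(A[:,1]<y0+.02)&(A[:,2]>.06)&(A[:,0]<.8)&(A[:,0]>.6)]; r.append(w[w[:,0].argmin()].round(3) if len(w) else None)
    print(round(y0,2),r)
w=P[(P[:,0]>.64)&(P[:,0]<.78)&(P[:,1]>-.2)&(P[:,1]<-.07)&(P[:,2]>.04)&(P[:,2]<.09)]; print("blue",len(w),w.min(0).round(3),w.max(0).round(3))
E
```

```text
[235 170  38  38 860] ((253.1875, 188.5), 19.391725540161133)
((253.376953125, 188.5343017578125), (37.53337860107422, 38.769588470458984), 179.1482696533203)
[0.567 0.026 0.053]
[0.565 0.027 0.062]
bar wrist [567.8  26.3  36.1 145.4 -82.1] area (379, 1, 2)
top (occluded?) 24.0
0.0 [-0.011 -0.059  0.   ] [0.015 0.059 0.038]
0.045 [-0.037 -0.087  0.046] [0.043 0.092 0.07 ]
0.07 [-0.036 -0.095  0.07 ] [0.041 0.095 0.1  ]
0.1 [-0.036 -0.05   0.1  ] [0.041 0.037 0.15 ]
-0.34 [array([ 0.649, -0.321,  0.112]), array([ 0.651, -0.321,  0.119])]
-0.32 [array([ 0.644, -0.304,  0.114]), array([ 0.649, -0.312,  0.117])]
-0.3 [array([ 0.646, -0.295,  0.116]), array([ 0.65 , -0.297,  0.113])]
-0.28 [array([ 0.653, -0.275,  0.119]), array([ 0.656, -0.278,  0.119])]
-0.26 [array([ 0.658, -0.258,  0.119]), array([ 0.662, -0.259,  0.116])]
-0.24 [array([ 0.708, -0.24 ,  0.115]), None]
-0.22 [None, None]
blue 221 [ 0.679 -0.144  0.04 ] [ 0.78  -0.094  0.073]
```

Call:
servo_tool([
  [0.001,0,0.03],
  [0.001,0,0.06],
  [0.001,0,0.09],
  [0.001,0,0.11],
  [0.001,0,0.121],
], spin=[0,0,0,0,0], grip=[0,0,0,0,0])

```text
time_s: 5.0
tcp_pos: [0.5667, 0.0251, 0.0738]
ee_rot: [[-0.891, 0.453, -0.005], [0.453, 0.891, -0.001], [0.004, -0.003, -1.0]]
wrist_force: [-1.0, 0.4, -0.0]
gripper_width: 0.996
gripper_force: 0.0
```

Call:
servo_tool([
  [0,0,0],
  [0,0,0],
  [0,0,0],
  [0,0,0],
  [0,0,0],
], spin=[0,0,0,0,0], grip=[0.4,0.5,0.7,0.8,0.8])

```text
time_s: 5.42
tcp_pos: [0.5691, 0.0259, 0.078]
ee_rot: [[-0.891, 0.453, 0.003], [0.453, 0.891, 0.001], [-0.002, 0.002, -1.0]]
wrist_force: [0.6, -0.2, -0.4]
gripper_width: 0.706
gripper_force: 0.0
```

Call:
servo_tool([
  [0,0,0],
  [0,0,0],
  [0,0,0],
  [0,0,0],
  [0,0,0],
], spin=[0,0,0,0,0], grip=[0.8,0.8,0.8,0.8,0.8])

```text
time_s: 5.83
tcp_pos: [0.5685, 0.0258, 0.0767]
ee_rot: [[-0.891, 0.453, 0.001], [0.453, 0.891, 0.0], [-0.001, 0.001, -1.0]]
wrist_force: [-0.4, 0.5, 0.3]
gripper_width: 0.343
gripper_force: 30.0
```

Call:
servo_tool([
  [0,0,-0.0002],
  [0,0,-0.0004],
  [0,0,-0.0006],
  [0,0,-0.0008],
  [0,0,-0.001],
], spin=[-7,-14,-21,-28,-35], grip=[0.8,0.8,0.8,0.8,0.8])

```text
time_s: 6.25
tcp_pos: [0.5687, 0.0259, 0.0775]
ee_rot: [[-0.989, -0.146, 0.001], [-0.146, 0.989, 0.0], [-0.001, 0.0, -1.0]]
wrist_force: [1.2, 0.7, -0.8]
gripper_width: 0.341
gripper_force: 30.0
```

Call:
servo_tool([
  [0,0,-0.0002],
  [0,0,-0.0004],
  [0,0,-0.0006],
  [0,0,-0.0008],
  [0,0,-0.001],
], spin=[-7,-14,-21,-28,-35], grip=[0.8,0.8,0.8,0.8,0.8])

```text
time_s: 6.67
tcp_pos: [0.5687, 0.0261, 0.0785]
ee_rot: [[-0.727, -0.687, 0.001], [-0.687, 0.727, 0.001], [-0.001, -0.0, -1.0]]
wrist_force: [1.0, 1.7, -1.6]
gripper_width: 0.34
gripper_force: 30.0
```

Call:
servo_tool([
  [0,0,-0.0002],
  [0,0,-0.0004],
  [0,0,-0.0006],
  [0,0,-0.0008],
  [0,0,-0.001],
], spin=[-7,-14,-21,-28,-35], grip=[0.8,0.8,0.8,0.8,0.8])

```text
time_s: 7.08
tcp_pos: [0.5685, 0.026, 0.0794]
ee_rot: [[-0.201, -0.98, 0.001], [-0.98, 0.201, 0.001], [-0.001, -0.0, -1.0]]
wrist_force: [0.7, 1.0, -1.2]
gripper_width: 0.342
gripper_force: 30.0
```

Call:
servo_tool([
  [0,0,-0.0002],
  [0,0,-0.0004],
  [0,0,-0.0006],
  [0,0,-0.0008],
  [0,0,-0.001],
], spin=[-7,-14,-21,-28,-35], grip=[0.8,0.8,0.8,0.8,0.8])

```text
time_s: 7.5
tcp_pos: [0.5683, 0.0259, 0.0804]
ee_rot: [[0.397, -0.918, -0.0], [-0.918, -0.397, 0.0], [-0.0, -0.0, -1.0]]
wrist_force: [-0.1, 0.7, -1.0]
gripper_width: 0.338
gripper_force: 30.0
```

Call:
servo_tool([
  [0,0,-0.0002],
  [0,0,-0.0004],
  [0,0,-0.0006],
  [0,0,-0.0008],
  [0,0,-0.001],
], spin=[-7,-14,-21,-28,-35], grip=[0.8,0.8,0.8,0.8,0.8])

```text
time_s: 7.92
tcp_pos: [0.5685, 0.0258, 0.0814]
ee_rot: [[0.852, -0.524, 0.0], [-0.524, -0.852, 0.0], [0.0, -0.0, -1.0]]
wrist_force: [0.5, 0.1, -0.4]
gripper_width: 0.34
gripper_force: 30.0
```

Call:
servo_tool([
  [0,0,-0.0002],
  [0,0,-0.0004],
  [0,0,-0.0006],
  [0,0,-0.0008],
  [0,0,-0.001],
], spin=[-7,-14,-21,-28,-35], grip=[0.8,0.8,0.8,0.8,0.8])

```text
time_s: 8.33
tcp_pos: [0.5687, 0.0259, 0.0825]
ee_rot: [[0.998, 0.059, 0.001], [0.059, -0.998, 0.0], [0.001, -0.0, -1.0]]
wrist_force: [0.7, 0.6, -1.2]
gripper_width: 0.338
gripper_force: 30.0
```

Call:
servo_tool([
  [0,0,-0.0002],
  [0,0,-0.0004],
  [0,0,-0.0005],
  [0,0,-0.0005],
  [0,0,-0.0005],
], spin=[-7,-14,-18,-18,-18], grip=[0.8,0.8,0.8,0.8,0.8])

```text
time_s: 8.75
tcp_pos: [0.5686, 0.0259, 0.083]
ee_rot: [[0.934, 0.357, 0.001], [0.357, -0.934, 0.0], [0.001, -0.0, -1.0]]
wrist_force: [0.8, 2.1, -1.2]
gripper_width: 0.338
gripper_force: 30.0
```

Call:
servo_tool([
  [0,0,-0.001],
  [0,0,-0.002],
  [0,0,-0.003],
  [0,0,-0.004],
  [0,0,-0.005],
], spin=[0,0,0,0,0], grip=[0.8,0.8,0.8,0.8,0.8])

```text
time_s: 9.17
tcp_pos: [0.5682, 0.0259, 0.0866]
ee_rot: [[0.934, 0.358, -0.001], [0.358, -0.934, 0.0], [-0.001, -0.001, -1.0]]
wrist_force: [2.0, 3.0, -2.5]
gripper_width: 0.347
gripper_force: 30.0
```

Call:
servo_tool([
  [0,0,-0.008],
  [0,0,-0.018],
  [0,0,-0.03],
  [0,0,-0.045],
  [0,0,-0.06],
], spin=[0,0,0,0,0], grip=[0.8,0.8,0.8,0.8,0.8])

```text
time_s: 9.58
tcp_pos: [0.5678, 0.025, 0.1504]
ee_rot: [[0.933, 0.359, -0.0], [0.359, -0.933, -0.001], [-0.0, 0.001, -1.0]]
wrist_force: [0.2, 0.0, -0.4]
gripper_width: 0.341
gripper_force: 30.0
```

Call:
servo_tool([
  [-0.0198,0.0231,0],
  [-0.0397,0.0463,0],
  [-0.0595,0.0694,0],
  [-0.0793,0.0926,0],
  [-0.0992,0.1157,0],
], spin=[0,0,0,0,0], grip=[0.8,0.8,0.8,0.8,0.8])

```text
time_s: 10.0
tcp_pos: [0.5163, -0.1195, 0.1501]
ee_rot: [[0.933, 0.36, 0.001], [0.36, -0.933, -0.001], [0.001, 0.001, -1.0]]
wrist_force: [-0.0, -0.5, -1.2]
gripper_width: 0.34
gripper_force: 30.0
```

Call:
servo_tool([
  [-0.0198,0.0231,0],
  [-0.0397,0.0463,0],
  [-0.0595,0.0694,0],
  [-0.0793,0.0926,0],
  [-0.0992,0.1157,0],
], spin=[0,0,0,0,0], grip=[0.8,0.8,0.8,0.8,0.8])

```text
time_s: 10.42
tcp_pos: [0.4651, -0.2632, 0.1502]
ee_rot: [[0.933, 0.359, 0.001], [0.359, -0.933, -0.001], [0.0, 0.001, -1.0]]
wrist_force: [0.8, 0.3, -0.8]
gripper_width: 0.339
gripper_force: 30.0
```

```bash
python3 - <<'E'
from h import *
s,c=wristcam(); print(s["time_s"],np.round(s["joints"],1),np.round(s["tcp_pos"],4),np.round(s["ee_rot"],3).tolist(),s["gripper_width"])
cv2.imwrite("pics/w2.png",c["pixels"])
for t in ["nut","nut_tray","bar_tray"]:
    print(t,[(np.round(x["point"],4).tolist(),round(x["conf"],2)) for x in tip_of(t,"wrist")[:2]])
print(pix(c,(.466,-.261,.01)),pix(c,(.466,-.261,.005)))
np.savez("w2",**{k:np.array(v) for k,v in c.items()})
E
```

```text
10.4167 [-12.1  18.7 -20.1   0.  -51.2 123.1] [ 0.4651 -0.2632  0.1502] [[0.933, 0.359, 0.001], [0.359, -0.933, -0.001], [0.0, 0.001, -1.0]] 0.3390118935554178
nut [([0.4656, -0.262, 0.1174], 0.98)]
nut_tray [([0.465, -0.2605, -0.0024], 0.93)]
bar_tray [([0.5902, -0.2782, -0.0047], 0.92)]
(np.float64(250.783527310533), np.float64(187.2842623377357)) (np.float64(250.81262272452173), np.float64(185.91993620406618))
```

View pics/w2.png

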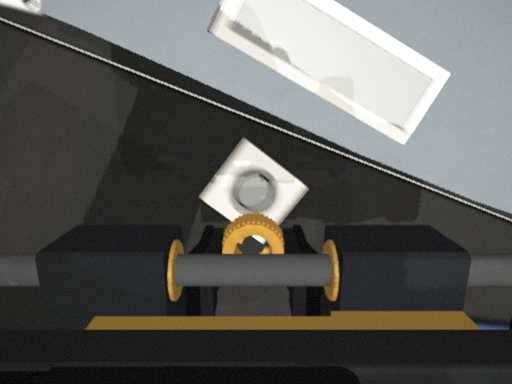

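The wrist view shows the nut held at (253,240) and the nut tray's pocket centred near (254,190), about 4 px from where I predicted it.

```bash
python3 - <<'E'
from h import *
c=dict(np.load("w2.npz"))
print(plane(c,[(254.5,189.5)],.007).round(4))
g=c["pixels"].min(2); w=(g>150).astype(np.uint8); w[215:]=0
n,l,st,ce=cv2.connectedComponentsWithStats(w); i=l[170,240]; print(st[i])
# two clear corners left/right & top
k=max(cv2.findContours((l==i).astype(np.uint8),0,1)[0],key=cv2.contourArea)[:,0]
L,R_,T=k[k[:,0].argmin()],k[k[:,0].argmax()],k[k[:,1].argmin()]
print(L,R_,T,plane(c,[(L+R_)/2],.01).round(4))
print("bar tray", plane(c,[(405,143),(450,73),(209,28)],.01).round(4))
E
```

```text
[[ 0.4647 -0.2648  0.007 ]]
[ 201  140  106   75 3975]
[201 197] [306 188] [245 140] [[ 0.4626 -0.2647  0.01  ]]
bar tray [[ 0.5448 -0.3637  0.01  ]
 [ 0.6047 -0.3711  0.01  ]
 [ 0.5682 -0.1886  0.01  ]]
```

Call:
servo_tool([
  [0,0,0.025],
  [0,0,0.05],
  [0,0,0.075],
  [0,0,0.09],
  [0,0,0.1],
], spin=[0,0,0,0,0], grip=[0.8,0.8,0.8,0.8,0.8])

```text
time_s: 11.03
tcp_pos: [0.4658, -0.2604, 0.047]
ee_rot: [[0.933, 0.361, -0.003], [0.361, -0.933, 0.001], [-0.002, -0.001, -1.0]]
wrist_force: [-0.8, 0.9, -1.8]
gripper_width: 0.343
gripper_force: 30.0
```

Call:
servo_tool([
  [0,0,0.004],
  [0,0,0.008],
  [0,0,0.011],
  [0,0,0.011],
  [0,0,0.011],
], spin=[0,0,0,0,0], grip=[0.8,0.8,0.8,0.8,0.8])

```text
time_s: 11.45
tcp_pos: [0.4668, -0.2616, 0.0378]
ee_rot: [[0.933, 0.359, 0.002], [0.359, -0.933, -0.0], [0.001, 0.001, -1.0]]
wrist_force: [0.3, -0.2, 0.5]
gripper_width: 0.341
gripper_force: 30.0
```

Call:
servo_tool([
  [0,0,0],
  [0,0,0],
  [0,0,0],
  [0,0,0],
  [0,0,0],
], spin=[0,0,0,0,0], grip=[0.5,0.3,0.2,0.2,0.2])

```text
time_s: 11.87
tcp_pos: [0.4663, -0.2616, 0.0372]
ee_rot: [[0.933, 0.359, 0.0], [0.359, -0.933, -0.0], [0.0, 0.0, -1.0]]
wrist_force: [-0.0, -0.7, -1.0]
gripper_width: 0.634
gripper_force: 0.0
```

Call:
servo_tool([
  [0,0,-0.01],
  [0,0,-0.03],
  [0,0,-0.06],
  [0,0,-0.09],
  [0,0,-0.12],
], spin=[0,0,0,0,0], grip=[0.1,0,0,0,0])

```text
time_s: 12.28
tcp_pos: [0.466, -0.2616, 0.1591]
ee_rot: [[0.933, 0.359, -0.0], [0.359, -0.933, -0.0], [-0.0, 0.0, -1.0]]
wrist_force: [0.6, 0.1, -0.2]
gripper_width: 0.973
gripper_force: 0.0
```

```bash
python3 - <<'E'
from h import *
s,c=wristcam(); print(s["time_s"],np.round(s["joints"],1),np.round(s["tcp_pos"],4),s["gripper_width"])
m=hs(c,(12,110,90),(32,255,255)); m[250:]=0
cv2.imwrite("pics/w3.png",cv2.resize(c["pixels"][110:250,160:360],None,fx=3,fy=3))
for t in ["nut","nut_tray"]:
    print(t,[(np.round(x["point"],4).tolist(),round(x["conf"],2)) for x in tip_of(t,"wrist")[:2]],[(np.round(x["point"],4).tolist(),round(x["conf"],2)) for x in spot_in(t,"wrist")[:2]])
E
```

```text
12.2833 [-11.9  18.1 -19.5   0.  -52.5 123. ] [ 0.466  -0.2616  0.1591] 0.9730701633728938
nut [([0.4685, -0.2607, 0.0036], 0.57)] [([0.4691, -0.2582, 0.0234], 0.94)]
nut_tray [([0.4652, -0.2567, -0.0044], 0.9)] [([0.4678, -0.2612, 0.0107], 0.71)]
```

View pics/w3.png

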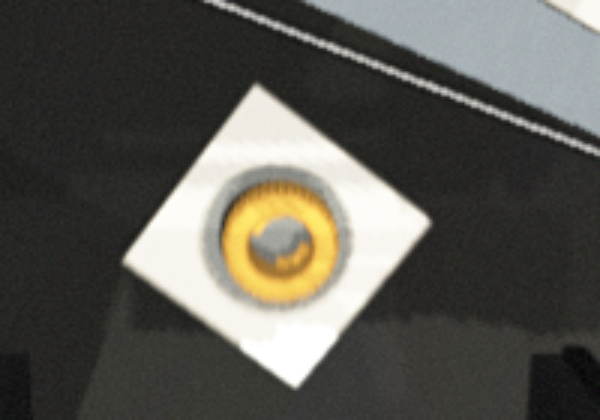

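The nut is seated inside its pocket, with a grey rim visible all round it. Next is the bar. I'll grip it near its puck end so the gripper stays clear of the tub, then slide it into its pocket.

Call:
servo_tool([
  [0.0211,-0.0282,0],
  [0.0422,-0.0564,0],
  [0.0633,-0.0846,0],
  [0.0845,-0.1128,0],
  [0.1056,-0.141,0],
], spin=[7,14,21,28,35], grip=[0,0,0,0,0])

```text
time_s: 12.95
tcp_pos: [0.5127, -0.0932, 0.1557]
ee_rot: [[0.976, -0.217, -0.003], [-0.217, -0.976, -0.0], [-0.003, 0.001, -1.0]]
wrist_force: [1.3, -0.1, -0.3]
gripper_width: 1.0
gripper_force: 0.0
```

Call:
servo_tool([
  [0.001,-0.0352,0],
  [0.002,-0.0704,0],
  [0.0035,-0.1056,0],
  [0.0045,-0.1408,0],
  [0.0056,-0.1761,0],
], spin=[7,14,21,28,35], grip=[0,0,0,0,0])

```text
time_s: 13.37
tcp_pos: [0.5553, 0.0779, 0.1555]
ee_rot: [[0.675, -0.737, -0.003], [-0.737, -0.675, -0.001], [-0.001, 0.003, -1.0]]
wrist_force: [0.4, 0.2, 0.1]
gripper_width: 0.999
gripper_force: 0.0
```

Call:
servo_tool([
  [0,0,0],
  [0,0,0],
  [0,0,0],
  [0,0,0],
  [0,0,0],
], spin=[7,14,21,28,34], grip=[0,0,0,0,0])

```text
time_s: 13.78
tcp_pos: [0.5551, 0.0762, 0.1553]
ee_rot: [[0.148, -0.989, -0.004], [-0.989, -0.148, -0.001], [0.001, 0.004, -1.0]]
wrist_force: [0.0, -0.2, 0.8]
gripper_width: 0.998
gripper_force: 0.0
```

```bash
python3 - <<'E'
from h import *
s,c=wristcam(); print(s["time_s"],np.round(s["joints"],1),np.round(s["tcp_pos"],4),np.round(s["ee_rot"],4).tolist())
cv2.imwrite("pics/w4.png",c["pixels"]); np.savez("w4",**{k:np.array(v) for k,v in c.items()})
b=hs(c,(95,120,60),(125,255,255)); b[235:]=0
bm=cv2.morphologyEx(b,cv2.MORPH_CLOSE,np.ones((15,15)))
print("bar wrist",rect(c,bm,(.568,.026,.044),.044))
for t in ["bar","clamp_base"]:
    print(t,[(np.round(x["point"],4).tolist(),round(x["conf"],2)) for x in tip_of(t,"wrist")[:2]])
t=capture("top"); b=hs(t,(95,110,60),(125,255,255)); print("top",rect(t,cv2.morphologyEx(b,cv2.MORPH_CLOSE,np.ones((11,11))),(.568,.026,.044),.044))
E
```

```text
13.7833 [ 24.4  20.7 -16.   -0.  -53.5 -15.9] [0.5551 0.0762 0.1553] [[0.148, -0.989, -0.0037], [-0.989, -0.148, -0.0014], [0.0008, 0.0039, -1.0]]
bar wrist [566.5  25.7  31.  145.7 -82.7]
bar [([0.5653, 0.0292, 0.0338], 0.74)]
clamp_base [([0.5616, 0.0278, -0.0002], 0.6)]
top [569.7  24.6  27.  140.1 -82.6]
```

View pics/w4.png

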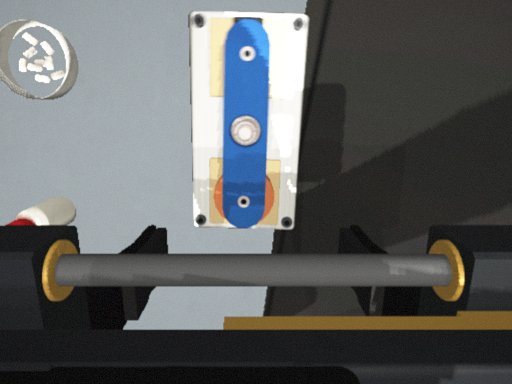

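The wrist view shows the bar vertical in the image, from (247,20) to (243,227), with the stud at (245,130) and the puck's orange rim at (243,195). The red dropper is at (40,210), well away.

Call:
servo_tool([
  [0,-0.002,0.015],
  [0,-0.004,0.03],
  [0,-0.0063,0.045],
  [0,-0.0063,0.06],
  [0,-0.0063,0.075],
], spin=[1.2,1.2,1.2,1.2,1.2], grip=[0.3,0.3,0.3,0.3,0.3])

```text
time_s: 14.4
tcp_pos: [0.5622, 0.0772, 0.081]
ee_rot: [[0.135, -0.991, -0.001], [-0.991, -0.135, -0.0], [0.0, 0.001, -1.0]]
wrist_force: [-0.6, -0.1, 0.4]
gripper_width: 0.739
gripper_force: 0.0
```

Call:
servo_tool([
  [0,0,0],
  [0,0,0],
  [0,0,0],
  [0,0,0],
  [0,0,0],
], spin=[0,0,0,0,0], grip=[0.3,0.3,0.3,0.3,0.3])

```text
time_s: 14.82
tcp_pos: [0.5629, 0.0775, 0.0831]
ee_rot: [[0.133, -0.991, 0.002], [-0.991, -0.133, 0.001], [-0.0, -0.002, -1.0]]
wrist_force: [-0.5, -0.0, -0.1]
gripper_width: 0.702
gripper_force: 0.0
```

Call:
servo_tool([
  [0,0.001,0.008],
  [0,0.0015,0.016],
  [0,0.0015,0.023],
  [0,0.0015,0.0233],
  [0,0.0015,0.0233],
], spin=[0,0,0,0,0], grip=[0.3,0.3,0.3,0.3,0.3])

```text
time_s: 15.23
tcp_pos: [0.5603, 0.0769, 0.0578]
ee_rot: [[0.133, -0.991, -0.002], [-0.991, -0.133, -0.001], [0.001, 0.002, -1.0]]
wrist_force: [0.2, 1.0, 1.3]
gripper_width: 0.702
gripper_force: 0.0
```

Call:
servo_tool([
  [0,0,0],
  [0,0,0],
  [0,0,0],
  [0,0,0],
  [0,0,0],
], spin=[0,0,0,0,0], grip=[0.5,0.7,0.8,0.8,0.8])

```text
time_s: 15.65
tcp_pos: [0.561, 0.0772, 0.059]
ee_rot: [[0.133, -0.991, 0.0], [-0.991, -0.133, 0.0], [-0.0, -0.0, -1.0]]
wrist_force: [0.2, 1.0, 0.4]
gripper_width: 0.408
gripper_force: 0.0
```

Call:
servo_tool([
  [0,0,0],
  [0,0,0],
  [0,0,0],
  [0,0,0],
  [0,0,0],
], spin=[0,0,0,0,0], grip=[0.8,0.8,0.8,0.8,0.8])

```text
time_s: 16.07
tcp_pos: [0.561, 0.0772, 0.059]
ee_rot: [[0.133, -0.991, 0.0], [-0.991, -0.133, 0.0], [-0.0, -0.0, -1.0]]
wrist_force: [-0.1, 0.1, 1.3]
gripper_width: 0.359
gripper_force: 30.0
```

Call:
servo_tool([
  [0,0,-0.002],
  [0,0,-0.004],
  [0,0,-0.007],
  [0,0,-0.011],
  [0,0,-0.016],
], spin=[0,0,0,0,0], grip=[0.8,0.8,0.8,0.8,0.8])

```text
time_s: 16.48
tcp_pos: [0.5606, 0.077, 0.0748]
ee_rot: [[0.133, -0.991, -0.001], [-0.991, -0.133, -0.0], [0.0, 0.001, -1.0]]
wrist_force: [0.2, -0.3, -1.3]
gripper_width: 0.364
gripper_force: 30.0
```

Call:
servo_tool([
  [0,0,-0.01],
  [0,0,-0.022],
  [0,0,-0.036],
  [0,0,-0.05],
  [0,0,-0.064],
], spin=[0,0,0,0,0], grip=[0.8,0.8,0.8,0.8,0.8])

```text
time_s: 16.9
tcp_pos: [0.5609, 0.0771, 0.1403]
ee_rot: [[0.133, -0.991, 0.001], [-0.991, -0.133, 0.0], [-0.0, -0.001, -1.0]]
wrist_force: [0.3, -0.7, -1.2]
gripper_width: 0.365
gripper_force: 30.0
```

```bash
python3 - <<'E'
from h import *
s,c=wristcam(); print(s["time_s"],np.round(s["tcp_pos"],4),np.round(s["ee_rot"],3).tolist(),np.round(s["wrist_force"],1),np.round(s["moment"],2))
t=capture("scene"); cv2.imwrite("pics/s5.png",np.hstack([cv2.resize(t["pixels"][90:290,130:390],None,fx=1.5,fy=1.5),cv2.resize(c["pixels"],(400,300))]))
b=hs(c,(95,120,40),(125,255,255)); b[235:]=0
D=c["depth"]; v,u=np.nonzero((b>0)&(D>0)); d=D[v,u]; P=(np.c_[(u-c["cx"])/c["fx"]*d,(v-c["cy"])/c["fy"]*d,d]-c["t"])@c["R"]
print(len(P), np.linalg.lstsq(np.c_[P[:,:2]-[.561,.077],np.ones(len(P))],P[:,2],rcond=None)[0].round(3) if len(P)>50 else 0)
for n in ("scene","wrist"):
  for th in ("puck","graphite"): print(n,th,[(np.round(x["point"],4).tolist(),round(x["conf"],2)) for x in tip_of(th,n)[:2]])
E
```

```text
16.9 [0.5609 0.0771 0.1403] [[0.133, -0.991, 0.001], [-0.991, -0.133, 0.0], [-0.0, -0.001, -1.0]] [ 0.3 -0.7 -1.2] [ 0.07  0.05 -0.03]
14666 [-0.002  0.004  0.125]
scene puck [([0.5646, 0.0737, 0.0167], 0.75)]
scene graphite [([0.5754, -0.0249, 0.0119], 0.71)]
wrist puck []
wrist graphite []
```

View pics/s5.png

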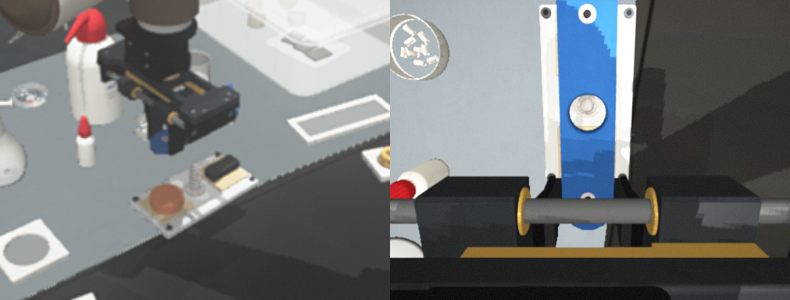

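The scene view shows the bar in the gripper and both specimens still on their pads: the puck on the left, the graphite on the right of the stud. The wrist view shows the bar held level.

Call:
servo_tool([
  [0.0266,0,0],
  [0.0532,-0.001,0],
  [0.0798,-0.001,0],
  [0.1064,-0.002,0],
  [0.133,-0.002,0],
], spin=[0,0,0,0,0], grip=[0.8,0.8,0.8,0.8,0.8])

```text
time_s: 17.62
tcp_pos: [0.5801, -0.0556, 0.1375]
ee_rot: [[0.133, -0.991, -0.002], [-0.991, -0.133, -0.0], [-0.0, 0.002, -1.0]]
wrist_force: [-0.2, -0.1, -1.3]
gripper_width: 0.363
gripper_force: 30.0
```

Call:
servo_tool([
  [0.03,0,0],
  [0.06,-0.001,0],
  [0.09,-0.001,0],
  [0.115,-0.002,0],
  [0.133,-0.002,0],
], spin=[3,6,9,12,15.2], grip=[0.8,0.8,0.8,0.8,0.8])

```text
time_s: 18.03
tcp_pos: [0.5997, -0.1882, 0.1372]
ee_rot: [[-0.136, -0.991, -0.003], [-0.991, 0.136, 0.0], [0.0, 0.003, -1.0]]
wrist_force: [-0.2, -0.1, -1.0]
gripper_width: 0.365
gripper_force: 30.0
```

Call:
servo_tool([
  [0,0,0.01],
  [0,0,0.025],
  [0,0,0.04],
  [0,0,0.05],
  [0,0,0.05],
], spin=[0,0,0,0,0], grip=[0.8,0.8,0.8,0.8,0.8])

```text
time_s: 18.45
tcp_pos: [0.5978, -0.1852, 0.0849]
ee_rot: [[-0.132, -0.991, -0.007], [-0.991, 0.132, 0.001], [-0.0, 0.008, -1.0]]
wrist_force: [-0.9, 0.4, -1.8]
gripper_width: 0.367
gripper_force: 30.0
```

```bash
python3 - <<'E'
from h import *
s,c=wristcam(); print(s["time_s"],np.round(s["tcp_pos"],4),np.round(s["ee_rot"],3).tolist(),np.round(s["wrist_force"],1),np.round(s["moment"],2))
t=capture("scene"); cv2.imwrite("pics/s6.png",np.hstack([cv2.resize(t["pixels"][50:250,240:500],None,fx=1.5,fy=1.5),cv2.resize(c["pixels"],(400,300))])); np.savez("w6",**{k:np.array(v) for k,v in c.items()})
print([pix(c,np.array([.588,-.2785,.01])+np.array([.132,.991,0])*a) for a in (-.089,-.08)])
E
```

```text
18.45 [ 0.5978 -0.1852  0.0849] [[-0.132, -0.991, -0.007], [-0.991, 0.132, 0.001], [-0.0, 0.008, -1.0]] [-0.9  0.4 -1.8] [ 0.04  0.18 -0.03]
[(np.float64(243.91339673166613), np.float64(-122.29824609207822)), (np.float64(244.01211384782422), np.float64(-101.5356485418688))]
```

View pics/s6.png

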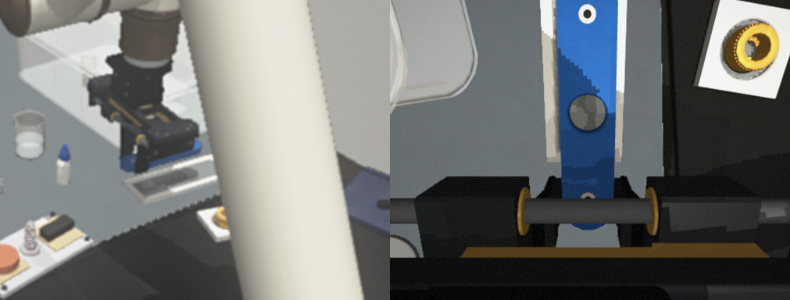

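The wrist view shows the bar over the tray, centred about 3 mm toward the robot of the pocket's midline. The gripper is clear of the tub (the tub's edge is at the upper left).

Call:
servo_tool([
  [0,-0.001,0.01],
  [0,-0.002,0.02],
  [0,-0.003,0.028],
  [0,-0.003,0.035],
  [0,-0.003,0.035],
], spin=[0,0,0,0,0], grip=[0.8,0.8,0.8,0.8,0.8])

```text
time_s: 18.97
tcp_pos: [0.6019, -0.1862, 0.0515]
ee_rot: [[-0.132, -0.991, -0.004], [-0.991, 0.132, 0.001], [-0.0, 0.004, -1.0]]
wrist_force: [-0.1, 0.6, -2.4]
gripper_width: 0.368
gripper_force: 30.0
```

Call:
servo_tool([
  [0,0,0],
  [0,0,0],
  [0,0,0],
  [0,0,0],
  [0,0,0],
], spin=[0,0,0,0,0], grip=[0.8,0.8,0.8,0.8,0.8])

```text
time_s: 19.38
tcp_pos: [0.6033, -0.1864, 0.0542]
ee_rot: [[-0.132, -0.991, 0.001], [-0.991, 0.132, -0.0], [-0.0, -0.001, -1.0]]
wrist_force: [-0.1, -0.0, -1.4]
gripper_width: 0.363
gripper_force: 30.0
```

```bash
python3 - <<'E'
from h import *
s,c=wristcam(); print(s["time_s"],np.round(s["tcp_pos"],4),np.round(s["ee_rot"],3).tolist(),np.round(s["wrist_force"],1),np.round(s["moment"],2))
cv2.imwrite("pics/w7.png",c["pixels"])
E
```

```text
19.3833 [ 0.6033 -0.1864  0.0542] [[-0.132, -0.991, 0.001], [-0.991, 0.132, -0.0], [-0.0, -0.001, -1.0]] [-0.1 -0.  -1.4] [ 0.1   0.02 -0.09]
```

View pics/w7.png

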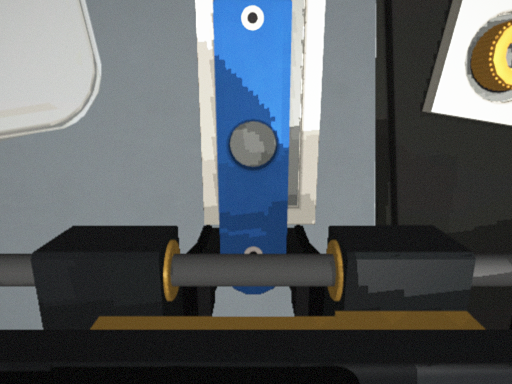

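The wrist view shows the bar 219–289 px wide over the tray at 203–316, about 2 mm too far toward +x. I'll correct that and lower onto the near rim.

Call:
servo_tool([
  [0,0.001,0.005],
  [0,0.002,0.01],
  [0,0.002,0.013],
  [0,0.002,0.015],
  [0,0.002,0.016],
], spin=[0,0,0,0,0], grip=[0.8,0.8,0.8,0.8,0.8])

```text
time_s: 19.85
tcp_pos: [0.6007, -0.1861, 0.037]
ee_rot: [[-0.132, -0.991, -0.001], [-0.991, 0.132, 0.0], [0.0, 0.001, -1.0]]
wrist_force: [-1.1, 0.1, 2.1]
gripper_width: 0.366
gripper_force: 30.0
```

Call:
servo_tool([
  [0,0,0],
  [0,0,0],
  [0,0,0],
  [0,0,0],
  [0,0,0],
], spin=[0,0,0,0,0], grip=[0.8,0.8,0.8,0.8,0.8])

```text
time_s: 20.27
tcp_pos: [0.6013, -0.1861, 0.0379]
ee_rot: [[-0.132, -0.991, 0.0], [-0.991, 0.132, -0.0], [-0.0, -0.0, -1.0]]
wrist_force: [-0.9, -0.6, -2.0]
gripper_width: 0.364
gripper_force: 30.0
```

Call:
servo_tool([
  [0,0,0],
  [0,0,0],
  [0,0,0],
  [0,0,0],
  [0,0,0],
], spin=[0,0,0,0,0], grip=[0.5,0.4,0.3,0.3,0.3])

```text
time_s: 20.68
tcp_pos: [0.6013, -0.1861, 0.038]
ee_rot: [[-0.132, -0.991, 0.0], [-0.991, 0.132, -0.0], [0.0, -0.0, -1.0]]
wrist_force: [0.4, 0.6, 0.4]
gripper_width: 0.649
gripper_force: 0.0
```

Call:
servo_tool([
  [0,0,-0.01],
  [0,0,-0.03],
  [0,0,-0.055],
  [0,0,-0.08],
  [0,0,-0.1],
], spin=[0,0,0,0,0], grip=[0.3,0.3,0.3,0.3,0.3])

```text
time_s: 21.1
tcp_pos: [0.6018, -0.1863, 0.1407]
ee_rot: [[-0.131, -0.991, 0.003], [-0.991, 0.131, -0.001], [0.0, -0.003, -1.0]]
wrist_force: [0.7, -0.4, -0.5]
gripper_width: 0.698
gripper_force: 0.0
```

```bash
cat >> h.py <<'E'
def bar_now(c,z=.02):
    b=hs(c,(95,120,40),(125,255,255)); n,l,st,ce=cv2.connectedComponentsWithStats(cv2.morphologyEx(b,cv2.MORPH_CLOSE,np.ones((7,7))))
    return rect(c,(b>0),(.59,-.25,z),z)
E
python3 - <<'E'
from h import *
s,c=wristcam(); print(s["time_s"],np.round(s["joints"],1),np.round(s["tcp_pos"],4),np.round(s["ee_rot"],3).tolist(),np.round(s["wrist_force"],1))
cv2.imwrite("pics/w8.png",c["pixels"]); print(bar_now(c))
b=hs(c,(95,120,40),(125,255,255)); b[235:]=0
D=c["depth"]; v,u=np.nonzero((b>0)&(D>0)); d=D[v,u]; P=(np.c_[(u-c["cx"])/c["fx"]*d,(v-c["cy"])/c["fy"]*d,d]-c["t"])@c["R"]
print(len(P), P.min(0).round(3),P.max(0).round(3),np.linalg.lstsq(np.c_[P[:,:2]-[.588,-.2785],np.ones(len(P))],P[:,2],rcond=None)[0].round(3))
E
```

```text
21.1 [ -2.5  27.5  -7.    0.  -55.3  -5.1] [ 0.6018 -0.1863  0.1407] [[-0.131, -0.991, 0.003], [-0.991, 0.131, -0.001], [0.0, -0.003, -1.0]] [ 0.7 -0.4 -0.5]
[ 593.  -236.6   32.1  146.8   82.5]
7275 [ 0.569 -0.313  0.004] [ 0.615 -0.164  0.025] [0.019 0.046 0.018]
```

View pics/w8.png

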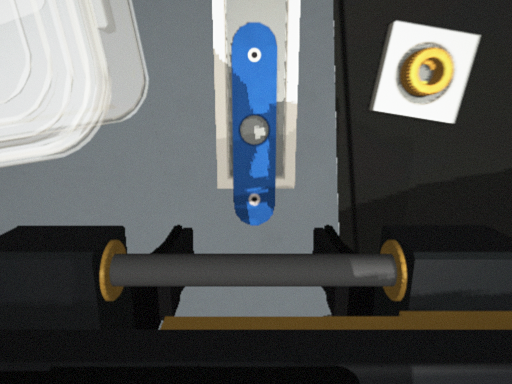

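The wrist view shows the bar lying in line with the tray. Its far end is in the pocket and its near end (254,220) overhangs the inner rim at row 187. I'll turn the closed gripper 90° and push the bar in.

Call:
servo_tool([
  [-0.01,0,0],
  [-0.02,0,0],
  [-0.03,0.001,0],
  [-0.04,0.002,0],
  [-0.05,0.002,0],
], spin=[7,14,21,28,35], grip=[0.5,0.7,0.9,1,1])

```text
time_s: 21.57
tcp_pos: [0.6057, -0.1359, 0.1385]
ee_rot: [[-0.681, -0.732, 0.001], [-0.732, 0.681, -0.0], [-0.0, -0.001, -1.0]]
wrist_force: [0.2, 0.2, -0.6]
gripper_width: 0.406
gripper_force: 0.0
```

Call:
servo_tool([
  [0,0,0],
  [0,0,0],
  [0,0,0],
  [0,0,0],
  [0,0,0],
], spin=[7,14,21,28,35], grip=[1,1,1,1,1])

```text
time_s: 21.98
tcp_pos: [0.6058, -0.1363, 0.1385]
ee_rot: [[-0.978, -0.21, 0.001], [-0.21, 0.978, -0.0], [-0.001, -0.0, -1.0]]
wrist_force: [-0.4, -0.1, 1.1]
gripper_width: 0.045
gripper_force: 0.0
```

Call:
servo_tool([
  [0,0,0.02],
  [0,0,0.04],
  [0,0,0.06],
  [0,0,0.07],
  [0,0,0.075],
], spin=[7,14,20,20,20], grip=[1,1,1,1,1])

```text
time_s: 22.4
tcp_pos: [0.6049, -0.1363, 0.0614]
ee_rot: [[-0.992, 0.129, -0.003], [0.129, 0.992, -0.0], [0.003, -0.0, -1.0]]
wrist_force: [-0.2, -0.1, -0.1]
gripper_width: 0.009
gripper_force: 0.0
```

Call:
servo_tool([
  [0,0,0],
  [0,0,0],
  [0,0,0],
  [0,0,0],
  [0,0,0],
], spin=[0,0,0,0,0], grip=[1,1,1,1,1])

```text
time_s: 22.82
tcp_pos: [0.6063, -0.1363, 0.0638]
ee_rot: [[-0.991, 0.131, 0.002], [0.131, 0.991, -0.0], [-0.002, 0.0, -1.0]]
wrist_force: [-0.6, 0.7, 0.3]
gripper_width: 0.007
gripper_force: 0.0
```

Call:
servo_tool([
  [0,0,0.008],
  [0,0,0.016],
  [0,0,0.022],
  [0,0,0.026],
  [0,0,0.026],
], spin=[0,0,0,0,0], grip=[1,1,1,1,1])

```text
time_s: 23.23
tcp_pos: [0.6048, -0.1363, 0.035]
ee_rot: [[-0.991, 0.132, -0.003], [0.132, 0.991, 0.0], [0.003, -0.0, -1.0]]
wrist_force: [-0.2, -0.0, 0.1]
gripper_width: 0.008
gripper_force: 0.0
```

Call:
servo_tool([
  [0,-0.003,0],
  [0,-0.007,0],
  [0,-0.011,0],
  [0,-0.015,0],
  [0,-0.019,0],
], spin=[0,0,0,0,0], grip=[1,1,1,1,1])

```text
time_s: 23.65
tcp_pos: [0.6033, -0.1557, 0.0371]
ee_rot: [[-0.991, 0.132, 0.001], [0.132, 0.991, 0.0], [-0.001, 0.0, -1.0]]
wrist_force: [1.0, 1.3, 0.2]
gripper_width: 0.005
gripper_force: 0.3
```

Call:
servo_tool([
  [0,-0.004,0],
  [0,-0.008,0],
  [0,-0.012,0],
  [0,-0.016,0],
  [0,-0.02,0],
], spin=[0,0,0,0,0], grip=[1,1,1,1,1])

```text
time_s: 24.07
tcp_pos: [0.6005, -0.1754, 0.0367]
ee_rot: [[-0.991, 0.132, -0.0], [0.132, 0.991, 0.0], [0.0, 0.0, -1.0]]
wrist_force: [-0.3, 1.7, -0.9]
gripper_width: 0.01
gripper_force: 0.2
```

```bash
python3 - <<'E'
from h import *
s,c=wristcam(); print(s["time_s"],np.round(s["tcp_pos"],4),np.round(s["wrist_force"],1))
t=capture("top"); print(bar_now(t)); t=capture("scene"); print(bar_now(t),bar_now(c))
cv2.imwrite("pics/w9.png",c["pixels"])
E
```

```text
24.0667 [ 0.6005 -0.1754  0.0367] [-0.3  1.7 -0.9]
[ 585.3 -306.9   27.9   38.    86.9]
[ 581.3 -285.8   27.2   41.4   81.7] [ 581.1 -243.4   18.3  106.    82.4]
```

View pics/w9.png

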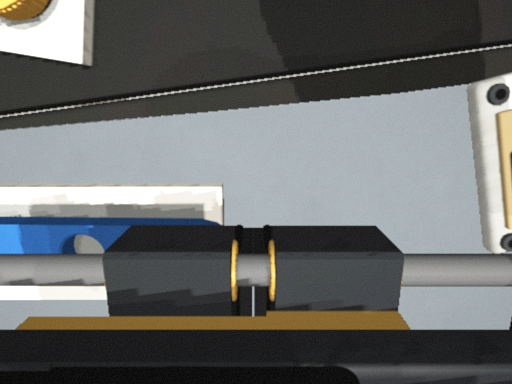

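The wrist view shows the bar's near end still on the tray's inner rim (about 205,222), with the fingertips pushing. About 15 mm is left.

Call:
servo_tool([
  [0,-0.004,-0.0005],
  [0,-0.008,-0.0005],
  [0,-0.011,-0.0005],
  [0,-0.0135,-0.0005],
  [0,-0.0155,-0.0005],
], spin=[0,0,0,0,0], grip=[1,1,1,1,1])

```text
time_s: 24.63
tcp_pos: [0.5985, -0.1906, 0.0372]
ee_rot: [[-0.991, 0.132, -0.0], [0.132, 0.991, 0.0], [0.0, 0.0, -1.0]]
wrist_force: [0.6, 0.4, -0.2]
gripper_width: 0.005
gripper_force: 0.3
```

Call:
servo_tool([
  [0,0.002,0],
  [0,0.005,0],
  [0,0.01,0],
  [0,0.02,-0.01],
  [0,0.03,-0.03],
], spin=[0,0,0,0,0], grip=[1,1,1,1,1])

```text
time_s: 25.05
tcp_pos: [0.6008, -0.1596, 0.0655]
ee_rot: [[-0.991, 0.132, -0.006], [0.132, 0.991, 0.001], [0.006, -0.0, -1.0]]
wrist_force: [-0.1, -0.4, 0.0]
gripper_width: 0.005
gripper_force: 0.0
```

Call:
servo_tool([
  [0,0.01,-0.025],
  [0,0.02,-0.05],
  [0,0.03,-0.075],
  [0,0.04,-0.1],
  [0,0.05,-0.12],
], spin=[-7,-14,-21,-28,-35], grip=[1,0.5,0,0,0])

```text
time_s: 25.47
tcp_pos: [0.6097, -0.1096, 0.1906]
ee_rot: [[-0.884, -0.467, 0.003], [-0.467, 0.884, -0.0], [-0.003, -0.002, -1.0]]
wrist_force: [0.3, 0.5, 0.2]
gripper_width: 0.221
gripper_force: 0.0
```

```bash
python3 - <<'E'
from h import *
s,c=wristcam(); print(s["time_s"],np.round(s["joints"],1),np.round(s["tcp_pos"],4),np.round(s["ee_rot"],3).tolist())
t=capture("top"); print(bar_now(t,.017)); print(bar_now(c,.017))
cv2.imwrite("pics/w10.png",np.hstack([c["pixels"][:,:300],cv2.resize(t["pixels"][130:260,60:350],None,fx=1.7,fy=2.954)]))
b=hs(c,(95,120,40),(125,255,255)); D=c["depth"]; v,u=np.nonzero((b>0)&(D>0)); d=D[v,u]; P=(np.c_[(u-c["cx"])/c["fx"]*d,(v-c["cy"])/c["fy"]*d,d]-c["t"])@c["R"]
print(len(P),np.linalg.lstsq(np.c_[P[:,:2]-[.588,-.2785],np.ones(len(P))],P[:,2],rcond=None)[0].round(3) if len(P) else 0)
for th in ("puck","graphite"):
  for n in ("top","wrist"): print(n,th,[(np.round(x["point"],4).tolist(),round(x["conf"],2)) for x in tip_of(th,n)[:2]],[(np.round(x["point"],4).tolist(),round(x["conf"],2)) for x in spot_in(th,n)[:2]])
E
```

```text
25.4667 [  4.8  23.9  -5.2   0.  -60.7 -66.9] [ 0.6097 -0.1096  0.1906] [[-0.884, -0.467, 0.003], [-0.467, 0.884, -0.0], [-0.003, -0.002, -1.0]]
[ 594.7 -234.8   27.6   62.4   82.2]
[ 589.9 -272.8   31.   147.5   83.5]
5122 [-0.033  0.006  0.016]
top puck [([0.5662, 0.0256, 0.0037], 0.57), ([0.5864, -0.2761, 0.001], 0.48)] []
wrist puck [([0.5616, 0.0724, 0.0147], 0.8)] [([0.5593, 0.0699, 0.033], 0.65)]
top graphite [([0.5757, -0.025, 0.015], 0.52)] [([0.5725, -0.0221, 0.0264], 0.45)]
wrist graphite [([0.576, -0.0254, 0.0117], 0.66), ([0.5919, -0.2768, -0.0049], 0.38)] [([0.5754, -0.026, 0.0322], 0.6)]
```

View pics/w10.png

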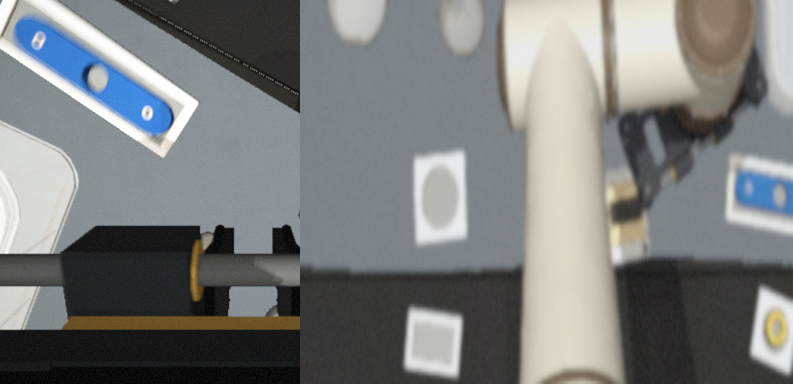

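The left half (wrist) shows the bar inside the pocket, from (38,40) to (147,113). The right half (top) agrees, and the graphite is still on its pad. I'll check numerically that the bar lies flat.

```bash
python3 - <<'E'
from h import *
s,c=wristcam()
b=hs(c,(95,120,40),(125,255,255)); b=cv2.erode(b,np.ones((5,5))); D=c["depth"]
def prof(m,lab):
    v,u=np.nonzero(m&(D>0)); d=D[v,u]; P=(np.c_[(u-c["cx"])/c["fx"]*d,(v-c["cy"])/c["fy"]*d,d]-c["t"])@c["R"]
    q=P-[.588,-.2785,0]; a=q[:,0]*.132+q[:,1]*.991; w=-q[:,0]*.991+q[:,1]*.132
    for lo in np.arange(-.1,.1,.02):
        k=(a>=lo)&(a<lo+.02); print(lab,round(lo,2),k.sum(),np.median(P[k,2]).round(4) if k.sum()>10 else "",np.percentile(w[k],[1,99]).round(4) if k.sum()>10 else "",a[k].max().round(4) if k.any() else "")
prof(b>0,"bar"); 
w=cv2.erode(((c["pixels"].min(2)>170)).astype(np.uint8),np.ones((3,3))); u0,v0=map(int,pix(c,(.588,-.2785,.01)))
mk=np.zeros_like(w); cv2.circle(mk,(u0,v0),130,1,-1); prof((w&mk)>0,"rim")
print(bar_now(c,.017)[:5])
E
```

```text
bar -0.1 0   
bar -0.08 172 0.0163 [-0.009   0.0106] -0.06
bar -0.06 596 0.0166 [-0.0126  0.0145] -0.04
bar -0.04 852 0.0166 [-0.0126  0.0147] -0.0201
bar -0.02 766 0.0166 [-0.0124  0.0147] -0.0
bar 0.0 239 0.0166 [-0.0127  0.0151] 0.02
bar 0.02 776 0.0166 [-0.0122  0.0148] 0.04
bar 0.04 576 0.0167 [-0.0119  0.0151] 0.0599
bar 0.06 464 0.0164 [-0.0114  0.0145] 0.0766
bar 0.08 0   
rim -0.1 208 0.0096 [-0.0086  0.0149] -0.0807
rim -0.08 231 0.0095 [-0.0286  0.0302] -0.06
rim -0.06 503 0.0096 [-0.0288  0.0317] -0.04
rim -0.04 741 0.0097 [-0.0863  0.0317] -0.02
rim -0.02 1165 0.0103 [-0.0834  0.0316] -0.0
rim 0.0 1885 0.0288 [-0.0843  0.0315] 0.02
rim 0.02 1715 0.0292 [-0.1063  0.0316] 0.04
rim 0.04 593 0.0093 [-0.028  0.032] 0.06
rim 0.06 570 0.0091 [-0.0276  0.032 ] 0.08
rim 0.08 515 0.0096 [-0.0269  0.0317] 0.0873
[ 587.4 -272.7   32.5  147.    82.7]
```

The bar is flat in its pocket: its top is at 16.6 mm along the whole length, against a rim at 9.6 mm. The graphite is next, gripped along its length.

Call:
servo_tool([
  [-0.002,0.018,0],
  [-0.004,0.036,0],
  [-0.006,0.054,0],
  [-0.008,0.072,0],
  [-0.009,0.09,0],
], spin=[-7,-14,-21,-28,-35], grip=[0,0,0,0,0])

```text
time_s: 26.43
tcp_pos: [0.5753, -0.0265, 0.1868]
ee_rot: [[-0.458, -0.889, -0.001], [-0.889, 0.458, -0.0], [0.001, 0.001, -1.0]]
wrist_force: [0.2, -0.0, 0.4]
gripper_width: 0.992
gripper_force: 0.0
```

Call:
servo_tool([
  [0,0,0.005],
  [0,0,0.01],
  [0,0,0.015],
  [0,0,0.02],
  [0,0,0.02],
], spin=[-7,-14,-21,-28,-34.5], grip=[0,0,0,0,0])

```text
time_s: 26.85
tcp_pos: [0.5748, -0.0272, 0.1657]
ee_rot: [[0.126, -0.992, -0.003], [-0.992, -0.126, -0.0], [-0.0, 0.003, -1.0]]
wrist_force: [0.2, -0.1, -0.4]
gripper_width: 0.999
gripper_force: 0.0
```

```bash
python3 - <<'E'
from h import *
s,c=wristcam(); print(s["time_s"],np.round(s["joints"],1),np.round(s["tcp_pos"],4),np.round(s["ee_rot"],3).tolist())
np.savez("w11",**{k:np.array(v) for k,v in c.items()}); cv2.imwrite("pics/w11.png",c["pixels"])
D=c["depth"]; v,u=np.nonzero(D>0); d=D[v,u]; P=(np.c_[(u-c["cx"])/c["fx"]*d,(v-c["cy"])/c["fy"]*d,d]-c["t"])@c["R"]
for nm,(x,y),h in (("graphite",(.5754,-.0256),.04),("puck",(.562,.0775),.035)):
    k=(abs(P[:,0]-x)<h)&(abs(P[:,1]-y)<h)&(P[:,2]>.025)&(P[:,2]<.038)
    if k.sum()>50: print(nm,k.sum(),np.median(P[k,2]).round(4),np.array(cv2.minAreaRect((P[k,:2]*1000).astype(np.float32)),dtype=object))
for th in ("puck","graphite"): print(th,[(np.round(x["point"],4).tolist(),round(x["conf"],2)) for x in tip_of(th,"wrist")[:2]])
E
```

```text
26.85 [ 13.4  21.4 -13.1  -0.  -55.6  -6.2] [ 0.5748 -0.0272  0.1657] [[0.126, -0.992, -0.003], [-0.992, -0.126, -0.0], [-0.0, 0.003, -1.0]]
graphite 1630 0.0316 [(574.0302734375, -25.746767044067383)
 (21.425186157226562, 51.27293395996094) 7.614311218261719]
puck 1467 0.0316 [(560.9667358398438, 71.68777465820312)
 (46.952579498291016, 30.247777938842773) 7.557986259460449]
puck [([0.5643, 0.0757, 0.0162], 0.87)]
graphite [([0.5769, -0.0242, 0.0111], 0.71)]
```

Call:
servo_tool([
  [-0.0013,0,0.025],
  [-0.0013,0,0.05],
  [-0.0013,0,0.075],
  [-0.0013,0,0.09],
  [-0.0013,0,0.1],
], spin=[0,0,0,0,0], grip=[0,0,0,0,0])

```text
time_s: 27.42
tcp_pos: [0.5745, -0.026, 0.0653]
ee_rot: [[0.118, -0.993, -0.003], [-0.993, -0.118, -0.001], [0.0, 0.003, -1.0]]
wrist_force: [-0.5, -0.6, 0.1]
gripper_width: 0.997
gripper_force: 0.0
```

Call:
servo_tool([
  [0,0,0.006],
  [0,0,0.012],
  [0,0,0.015],
  [0,0,0.015],
  [0,0,0.015],
], spin=[0,0,0,0,0], grip=[0,0,0,0,0])

```text
time_s: 27.83
tcp_pos: [0.576, -0.0257, 0.0529]
ee_rot: [[0.12, -0.993, 0.001], [-0.993, -0.12, 0.0], [-0.0, -0.001, -1.0]]
wrist_force: [1.5, -0.1, 0.2]
gripper_width: 0.997
gripper_force: 0.0
```

Call:
servo_tool([
  [0,0,0],
  [0,0,0],
  [0,0,0],
  [0,0,0],
  [0,0,0],
], spin=[0,0,0,0,0], grip=[0.2,0.2,0.2,0.2,0.2])

```text
time_s: 28.25
tcp_pos: [0.5755, -0.0257, 0.0525]
ee_rot: [[0.121, -0.993, 0.0], [-0.993, -0.121, 0.0], [-0.0, -0.0, -1.0]]
wrist_force: [0.5, -0.5, -0.2]
gripper_width: 0.815
gripper_force: 0.0
```

Go down another 4.5 mm and close.

Call:
servo_tool([
  [0,0,0.003],
  [0,0,0.0045],
  [0,0,0.0045],
  [0,0,0.0045],
  [0,0,0.0045],
], spin=[0,0,0,0,0], grip=[0.2,0.3,0.4,0.5,0.6])

```text
time_s: 28.67
tcp_pos: [0.5755, -0.0257, 0.0476]
ee_rot: [[0.121, -0.993, -0.0], [-0.993, -0.121, -0.0], [0.0, 0.0, -1.0]]
wrist_force: [0.6, 0.2, 0.3]
gripper_width: 0.584
gripper_force: 0.0
```

Call:
servo_tool([
  [0,0,0],
  [0,0,0],
  [0,0,0],
  [0,0,0],
  [0,0,0],
], spin=[0,0,0,0,0], grip=[0.6,0.6,0.6,0.6,0.6])

```text
time_s: 29.08
tcp_pos: [0.5755, -0.0257, 0.0478]
ee_rot: [[0.121, -0.993, 0.0], [-0.993, -0.121, 0.0], [0.0, -0.0, -1.0]]
wrist_force: [-0.1, 0.4, -0.6]
gripper_width: 0.403
gripper_force: 0.0
```

Call:
servo_tool([
  [0,0,-0.003],
  [0,0,-0.01],
  [0,0,-0.025],
  [0,0,-0.045],
  [0,0,-0.065],
], spin=[0,0,0,0,0], grip=[0.6,0.6,0.6,0.6,0.6])

```text
time_s: 29.5
tcp_pos: [0.5753, -0.0258, 0.1137]
ee_rot: [[0.121, -0.993, -0.001], [-0.993, -0.121, -0.0], [0.0, 0.001, -1.0]]
wrist_force: [1.2, 0.2, -0.1]
gripper_width: 0.4
gripper_force: 0.0
```

Zero grip force at a 35 mm opening means the block's short side is the one between the fingers. I'll check its orientation.

```bash
python3 - <<'E'
from h import *
for n in ("now","w11"):
    if n=="now": s,c=wristcam(); print(s["time_s"],np.round(s["tcp_pos"],4))
    else: c=dict(np.load("w11.npz"))
    D=c["depth"]; v,u=np.nonzero(D>0); d=D[v,u]; P=(np.c_[(u-c["cx"])/c["fx"]*d,(v-c["cy"])/c["fy"]*d,d]-c["t"])@c["R"]
    k=(abs(P[:,0]-.5754)<.045)&(abs(P[:,1]+.0256)<.035)&(P[:,2]>.025)&(P[:,2]<.038)
    print(n,k.sum(),P[k].mean(0).round(4),P[k].std(0).round(4),cv2.minAreaRect((P[k,:2]*1000).astype(np.float32)))
t=capture("top"); cv2.imwrite("pics/t12.png",t["pixels"])
E
```

```text
29.5 [ 0.5753 -0.0258  0.1137]
now 2415 [ 0.574  -0.0267  0.0315] [0.0065 0.015  0.0009] ((573.95166015625, -25.328161239624023), (21.526897430419922, 52.12244415283203), 7.480200290679932)
w11 1630 [ 0.574  -0.0268  0.0315] [0.0065 0.0149 0.001 ] ((574.0302734375, -25.746767044067383), (21.425186157226562, 51.27293395996094), 7.614311218261719)
```

The block lies with its length along the bar and hasn't moved, so the current yaw already grips its 22 mm width. I'll go down again and close further.

Call:
servo_tool([
  [0,0.001,0.02],
  [0,0.001,0.04],
  [0,0.001,0.055],
  [0,0.001,0.062],
  [0,0.001,0.065],
], spin=[0,0,0,0,0], grip=[0.4,0.4,0.4,0.4,0.4])

```text
time_s: 30.02
tcp_pos: [0.5736, -0.026, 0.0464]
ee_rot: [[0.121, -0.993, -0.003], [-0.993, -0.121, -0.001], [0.0, 0.003, -1.0]]
wrist_force: [0.0, -0.1, 0.5]
gripper_width: 0.588
gripper_force: 0.0
```

Call:
servo_tool([
  [0,0,0],
  [0,0,0],
  [0,0,0],
  [0,0,0],
  [0,0,0],
], spin=[0,0,0,0,0], grip=[0.5,0.6,0.7,0.8,0.9])

```text
time_s: 30.43
tcp_pos: [0.5749, -0.0257, 0.0485]
ee_rot: [[0.121, -0.993, 0.001], [-0.993, -0.121, 0.0], [-0.0, -0.001, -1.0]]
wrist_force: [-0.3, 0.4, -0.3]
gripper_width: 0.305
gripper_force: 0.0
```

Call:
servo_tool([
  [0,0,0],
  [0,0,0],
  [0,0,0],
  [0,0,0],
  [0,0,0],
], spin=[0,0,0,0,0], grip=[0.9,0.9,0.9,0.9,0.9])

```text
time_s: 30.85
tcp_pos: [0.5748, -0.0258, 0.0483]
ee_rot: [[0.121, -0.993, 0.001], [-0.993, -0.121, 0.0], [0.0, -0.001, -1.0]]
wrist_force: [-0.4, 0.9, 5.2]
gripper_width: 0.25
gripper_force: 30.0
```

Call:
servo_tool([
  [0,0,-0.003],
  [0,0,-0.015],
  [0,0,-0.04],
  [0,0,-0.07],
  [0,0,-0.1],
], spin=[0,0,0,0,0], grip=[0.9,0.9,0.9,0.9,0.9])

```text
time_s: 31.27
tcp_pos: [0.5737, -0.026, 0.1478]
ee_rot: [[0.121, -0.993, -0.003], [-0.993, -0.121, -0.0], [0.0, 0.003, -1.0]]
wrist_force: [0.3, 0.2, -0.2]
gripper_width: 0.246
gripper_force: 30.0
```

Call:
servo_tool([
  [-0.03,0.0077,0],
  [-0.062,0.0154,0],
  [-0.095,0.0231,0],
  [-0.127,0.0307,0],
  [-0.1593,0.0385,0],
], spin=[0,0,0,0,0], grip=[0.9,0.9,0.9,0.9,0.9])

```text
time_s: 31.68
tcp_pos: [0.516, 0.1287, 0.1475]
ee_rot: [[0.12, -0.993, -0.001], [-0.993, -0.12, -0.0], [-0.0, 0.001, -1.0]]
wrist_force: [1.1, -0.2, 0.4]
gripper_width: 0.245
gripper_force: 30.0
```

Call:
servo_tool([
  [-0.033,0.0077,0],
  [-0.066,0.0154,0],
  [-0.1,0.0231,0],
  [-0.132,0.0307,0],
  [-0.1593,0.0385,0],
], spin=[3,6,9,12,13.2], grip=[0.9,0.9,0.9,0.9,0.9])

```text
time_s: 32.1
tcp_pos: [0.4586, 0.2829, 0.1474]
ee_rot: [[-0.111, -0.994, -0.0], [-0.994, 0.111, -0.0], [0.0, 0.0, -1.0]]
wrist_force: [1.4, 0.3, -1.5]
gripper_width: 0.246
gripper_force: 30.0
```

Call:
servo_tool([
  [0,0,0],
  [0,0,0],
  [0,0,0],
  [0,0,0],
  [0,0,0],
], spin=[0,0,0,0,0], grip=[0.9,0.9,0.9,0.9,0.9])

```text
time_s: 32.52
tcp_pos: [0.4599, 0.2801, 0.1476]
ee_rot: [[-0.111, -0.994, -0.0], [-0.994, 0.111, -0.0], [0.0, 0.0, -1.0]]
wrist_force: [0.4, -0.3, 0.3]
gripper_width: 0.251
gripper_force: 30.0
```

```bash
cat >> h.py <<'E'
def cloud(c):
    D=c["depth"]; v,u=np.nonzero(D>0); d=D[v,u]
    return (np.c_[(u-c["cx"])/c["fx"]*d,(v-c["cy"])/c["fy"]*d,d]-c["t"])@c["R"],c["pixels"][v,u].astype(int)
def patch(c,x,y,hx,hy,z0,z1,white=0):
    P,I=cloud(c); k=(abs(P[:,0]-x)<hx)&(abs(P[:,1]-y)<hy)&(P[:,2]>z0)&(P[:,2]<z1)&(I.min(1)>white)
    if k.sum()<30: return k.sum()
    r=cv2.minAreaRect((P[k,:2]*1000).astype(np.float32)); return k.sum(),np.median(P[k],0).round(4),np.round([*r[0],*r[1],r[2]],1)
E
python3 - <<'E'
from h import *
s,c=wristcam(); print(s["time_s"],np.round(s["joints"],1),np.round(s["tcp_pos"],4),np.round(s["ee_rot"],3).tolist(),s["gripper_force"])
cv2.imwrite("pics/w13.png",c["pixels"])
print("tray rim",patch(c,.46,.281,.07,.07,.003,.014,150)); x,y,z=s["tcp_pos"]
print("block",patch(c,x,y,.04,.05,z-.036,z-.012))
for th in ("graphite","graphite_tray","puck_tray","puck"): print(th,[(np.round(x["point"],4).tolist(),round(x["conf"],2)) for x in tip_of(th,"wrist")[:2]])
E
```

```text
32.5167 [ 48.6  19.2 -19.7  -0.  -51.1 -55. ] [0.4599 0.2801 0.1476] [[-0.111, -0.994, -0.0], [-0.994, 0.111, -0.0], [0.0, 0.0, -1.0]] 29.9998140335083
tray rim (np.int64(3689), array([0.4529, 0.2622, 0.0089]), array([480.4, 267.7,  81.1, 102.2,  83.1]))
block (np.int64(3652), array([0.4576, 0.2691, 0.1307]), array([458.5, 280.4,  52.7,  39.4,  83.5]))
graphite [([0.4609, 0.2827, 0.1121], 0.6)]
graphite_tray [([0.4549, 0.2791, -0.0014], 0.88)]
puck_tray [([0.5966, 0.2714, -0.0027], 0.89)]
puck []
```

```bash
python3 - <<'E'
from h import *
s,c=wristcam()
P,I=cloud(c); k=(P[:,0]>.41)&(P[:,0]<.51)&(P[:,1]>.22)&(P[:,1]<.34)&(P[:,2]>.004)&(P[:,2]<.014)&(I.min(1)>140)
q=P[k]-[.46,.281,0]; u=np.array([np.cos(np.radians(83.8)),np.sin(np.radians(83.8))]); w=np.array([u[1],-u[0]])
a=q[:,:2]@u; b=q[:,:2]@w
print(k.sum(),np.median(P[k,2]).round(4),"along",np.percentile(a,[.5,99.5]).round(4))
for lo in np.arange(-.05,.05,.01):
    m=(a>=lo)&(a<lo+.01)
    if m.sum()>20: print(round(lo,2),m.sum(),np.percentile(b[m],[1,99]).round(4))
print(tip_of("graphite_tray","wrist")[:1],spot_in("graphite_tray","wrist")[:1])
t=capture("top"); im=t["pixels"].min(2)
for th in (130,150,180): print(rect(t,im>th,(.46,.281,.01),.01))
E
```

```text
3825 0.0088 along [-0.0423  0.0292]
-0.05 235 [-0.0279  0.0228]
-0.04 758 [-0.0283  0.0229]
-0.03 741 [-0.0286  0.0231]
-0.02 715 [-0.028   0.0225]
-0.01 707 [-0.0282  0.0228]
0.0 305 [-0.0286  0.0229]
0.01 179 [-0.0288  0.0226]
0.02 173 [-0.029   0.0228]
[{'point': [0.4551, 0.2818, 0.0033], 'conf': 0.73}] [{'point': [0.4538, 0.2618, 0.0096], 'conf': 0.74}]
[459.5 266.8  53.   56.2  82.8]
[ 903.7 -435.   372.9  464.5    2. ]
[ 904.2 -416.2  321.4  455.5    1.2]
```

Call:
servo_tool([
  [0,0.001,0.02],
  [0,0.0017,0.045],
  [0,0.0017,0.065],
  [0,0.0017,0.08],
  [0,0.0017,0.09],
], spin=[0,0,0,0,0], grip=[0.9,0.9,0.9,0.9,0.9])

```text
time_s: 33.38
tcp_pos: [0.4573, 0.2808, 0.0561]
ee_rot: [[-0.109, -0.994, -0.002], [-0.994, 0.109, -0.002], [0.002, 0.002, -1.0]]
wrist_force: [0.2, 0.9, 0.3]
gripper_width: 0.245
gripper_force: 30.0
```

Call:
servo_tool([
  [0,0,0.005],
  [0,0,0.009],
  [0,0,0.012],
  [0,0,0.014],
  [0,0,0.014],
], spin=[0,0,0,0,0], grip=[0.9,0.9,0.9,0.9,0.9])

```text
time_s: 33.8
tcp_pos: [0.4581, 0.2815, 0.044]
ee_rot: [[-0.109, -0.994, 0.0], [-0.994, 0.109, 0.0], [-0.001, -0.0, -1.0]]
wrist_force: [-0.5, -1.2, -0.1]
gripper_width: 0.25
gripper_force: 30.0
```

Call:
servo_tool([
  [0,0,0],
  [0,0,0],
  [0,0,0],
  [0,0,0],
  [0,0,0],
], spin=[0,0,0,0,0], grip=[0.9,0.9,0.9,0.9,0.9])

```text
time_s: 34.22
tcp_pos: [0.458, 0.2814, 0.044]
ee_rot: [[-0.109, -0.994, 0.0], [-0.994, 0.109, 0.0], [-0.0, -0.0, -1.0]]
wrist_force: [0.0, -0.5, 0.1]
gripper_width: 0.245
gripper_force: 30.0
```

Another 6.5 mm down, slowly.

Call:
servo_tool([
  [0,0,0.002],
  [0,0,0.004],
  [0,0,0.0055],
  [0,0,0.0065],
  [0,0,0.0068],
], spin=[0,0,0,0,0], grip=[0.9,0.9,0.9,0.9,0.9])

```text
time_s: 34.63
tcp_pos: [0.4577, 0.2812, 0.0373]
ee_rot: [[-0.109, -0.994, -0.0], [-0.994, 0.109, -0.001], [0.001, 0.0, -1.0]]
wrist_force: [-1.8, -1.0, 6.5]
gripper_width: 0.247
gripper_force: 30.0
```

Call:
servo_tool([
  [0,0,0],
  [0,0,0],
  [0,0,0],
  [0,0,0],
  [0,0,0],
], spin=[0,0,0,0,0], grip=[0.9,0.9,0.9,0.9,0.9])

```text
time_s: 35.05
tcp_pos: [0.4577, 0.2812, 0.0373]
ee_rot: [[-0.109, -0.994, -0.0], [-0.994, 0.109, -0.0], [0.0, 0.0, -1.0]]
wrist_force: [-2.3, -0.5, 5.5]
gripper_width: 0.252
gripper_force: 30.0
```

Call:
servo_tool([
  [0,0,0],
  [0,0,0],
  [0,0,0],
  [0,0,0],
  [0,0,0],
], spin=[0,0,0,0,0], grip=[0.7,0.6,0.5,0.4,0.4])

```text
time_s: 35.47
tcp_pos: [0.4579, 0.2813, 0.0367]
ee_rot: [[-0.109, -0.994, -0.0], [-0.994, 0.109, -0.0], [0.0, 0.0, -1.0]]
wrist_force: [0.3, -0.1, -0.1]
gripper_width: 0.517
gripper_force: 0.0
```

Call:
servo_tool([
  [0,0,-0.005],
  [0,0,-0.025],
  [0,0,-0.05],
  [0,0,-0.08],
  [0,0,-0.11],
], spin=[0,0,0,0,0], grip=[0.4,0.4,0.2,0,0])

```text
time_s: 35.88
tcp_pos: [0.4576, 0.281, 0.1481]
ee_rot: [[-0.109, -0.994, -0.001], [-0.994, 0.109, -0.001], [0.001, 0.001, -1.0]]
wrist_force: [0.4, -0.5, 0.1]
gripper_width: 0.746
gripper_force: 0.0
```

```bash
python3 - <<'E'
from h import *
s,c=wristcam(); print(s["time_s"],np.round(s["tcp_pos"],4),np.round(s["ee_rot"],3).tolist())
print("block",patch(c,.458,.281,.03,.045,.0175,.027)); print("rim",patch(c,.458,.281,.038,.05,.0075,.0125,140))
for n in ("wrist",): print([(np.round(x["point"],4).tolist(),round(x["conf"],2)) for x in tip_of("puck_tray",n)[:2]])
print("puck tray",patch(c,.59,.274,.06,.06,.0075,.0125,140))
E
```

```text
35.8833 [0.4576 0.281  0.1481] [[-0.109, -0.994, -0.001], [-0.994, 0.109, -0.001], [0.001, 0.001, -1.0]]
block (np.int64(1719), array([0.4563, 0.2803, 0.0205]), array([456.3, 281.6,  51.8,  21.7,  83.2]))
rim (np.int64(3063), array([0.4561, 0.2762, 0.0096]), array([457. , 280. ,  82.3,  52.2,  84.1]))
[([0.5942, 0.2741, -0.002], 0.89)]
puck tray (np.int64(4038), array([0.5739, 0.2543, 0.0095]), array([590.9, 273.5,  81.3,  80.3,   4.1]))
```

Call:
servo_tool([
  [0.0191,-0.0126,0],
  [0.0382,-0.0252,0],
  [0.0573,-0.0378,0],
  [0.0764,-0.0504,0],
  [0.0956,-0.063,0],
], spin=[0,0,0,0,0], grip=[0,0,0,0,0])

```text
time_s: 36.4
tcp_pos: [0.5102, 0.1784, 0.1468]
ee_rot: [[-0.109, -0.994, -0.0], [-0.994, 0.109, -0.0], [0.0, 0.0, -1.0]]
wrist_force: [0.4, 0.8, -0.1]
gripper_width: 1.0
gripper_force: 0.0
```

Call:
servo_tool([
  [0.0191,-0.0126,0],
  [0.0382,-0.0252,0],
  [0.0573,-0.0378,0],
  [0.0764,-0.0504,0],
  [0.0956,-0.063,0],
], spin=[-3,-6,-9,-12,-13], grip=[0,0,0,0,0])

```text
time_s: 36.82
tcp_pos: [0.5624, 0.0764, 0.1467]
ee_rot: [[0.119, -0.993, -0.0], [-0.993, -0.119, -0.0], [0.0, 0.0, -1.0]]
wrist_force: [-0.4, -0.0, 0.5]
gripper_width: 1.001
gripper_force: 0.0
```

Call:
servo_tool([
  [0,0,0],
  [0,0,0],
  [0,0,0],
  [0,0,0],
  [0,0,0],
], spin=[0,0,0,0,0], grip=[0,0,0,0,0])

```text
time_s: 37.23
tcp_pos: [0.5619, 0.0783, 0.147]
ee_rot: [[0.118, -0.993, -0.0], [-0.993, -0.118, 0.0], [-0.0, 0.0, -1.0]]
wrist_force: [-0.5, 0.5, 0.3]
gripper_width: 0.996
gripper_force: 0.0
```

```bash
python3 - <<'E'
from h import *
s,c=wristcam(); print(s["time_s"],np.round(s["tcp_pos"],4),np.round(s["ee_rot"],3).tolist())
print("puck",patch(c,.562,.0775,.03,.03,.028,.036))
for n in ("wrist",): print([(np.round(x["point"],4).tolist(),round(x["conf"],2)) for x in tip_of("puck",n)[:2]])
E
```

```text
37.2333 [0.5619 0.0783 0.147 ] [[0.118, -0.993, -0.0], [-0.993, -0.118, 0.0], [-0.0, 0.0, -1.0]]
puck (np.int64(2920), array([0.5604, 0.077 , 0.0316]), array([560.5,  77.6,  46.8,  47. ,   7. ]))
[([0.5631, 0.0759, 0.0159], 0.91)]
```

Call:
servo_tool([
  [0,0,0.025],
  [0,0.0005,0.05],
  [0,0.0005,0.07],
  [0,0.0005,0.085],
  [0,0.0005,0.092],
], spin=[0,0,0,0,0], grip=[0,0,0,0,0])

```text
time_s: 37.75
tcp_pos: [0.5604, 0.0775, 0.0528]
ee_rot: [[0.118, -0.993, -0.004], [-0.993, -0.118, -0.001], [0.001, 0.004, -1.0]]
wrist_force: [-1.1, 0.4, -0.3]
gripper_width: 1.002
gripper_force: 0.0
```

Call:
servo_tool([
  [0,0,0],
  [0,0,0],
  [0,0,0],
  [0,0,0],
  [0,0,0],
], spin=[0,0,0,0,0], grip=[0,0,0,0,0])

```text
time_s: 38.17
tcp_pos: [0.5624, 0.0777, 0.056]
ee_rot: [[0.117, -0.993, 0.002], [-0.993, -0.117, 0.001], [-0.001, -0.002, -1.0]]
wrist_force: [0.1, 0.2, -0.2]
gripper_width: 0.999
gripper_force: 0.0
```

Call:
servo_tool([
  [0,0.001,0.004],
  [0,0.0015,0.008],
  [0,0.0015,0.0083],
  [0,0.0015,0.0083],
  [0,0.0015,0.0083],
], spin=[0,0,0,0,0], grip=[0.2,0.3,0.4,0.5,0.6])

```text
time_s: 38.58
tcp_pos: [0.5602, 0.0772, 0.0465]
ee_rot: [[0.117, -0.993, -0.0], [-0.993, -0.117, -0.0], [0.0, 0.0, -1.0]]
wrist_force: [-0.3, -0.4, -0.3]
gripper_width: 0.706
gripper_force: 0.0
```

Call:
servo_tool([
  [0,0,0],
  [0,0,0],
  [0,0,0],
  [0,0,0],
  [0,0,0],
], spin=[0,0,0,0,0], grip=[0.6,0.65,0.65,0.65,0.65])

```text
time_s: 39.0
tcp_pos: [0.5606, 0.0774, 0.0468]
ee_rot: [[0.117, -0.993, 0.001], [-0.993, -0.117, 0.0], [-0.0, -0.001, -1.0]]
wrist_force: [1.4, 0.2, -0.9]
gripper_width: 0.543
gripper_force: 30.0
```

Call:
servo_tool([
  [0,0,0],
  [0,0,0],
  [0,0,0],
  [0,0,0],
  [0,0,0],
], spin=[0,0,0,0,0], grip=[0.65,0.65,0.65,0.65,0.65])

```text
time_s: 39.42
tcp_pos: [0.5605, 0.0774, 0.0468]
ee_rot: [[0.117, -0.993, 0.001], [-0.993, -0.117, 0.0], [-0.0, -0.001, -1.0]]
wrist_force: [1.1, -0.1, -1.2]
gripper_width: 0.542
gripper_force: 30.0
```

Call:
servo_tool([
  [0,0,-0.003],
  [0,0,-0.015],
  [0,0,-0.04],
  [0,0,-0.07],
  [0,0,-0.1],
], spin=[0,0,0,0,0], grip=[0.65,0.65,0.65,0.65,0.65])

```text
time_s: 39.83
tcp_pos: [0.5586, 0.0767, 0.1465]
ee_rot: [[0.117, -0.993, -0.005], [-0.993, -0.117, -0.001], [0.001, 0.005, -1.0]]
wrist_force: [1.2, 0.2, -1.6]
gripper_width: 0.538
gripper_force: 30.0
```

Call:
servo_tool([
  [0,0,0],
  [0,0,0],
  [0,0,0],
  [0,0,0],
  [0,0,0],
], spin=[5,12,19,26,33], grip=[0.65,0.65,0.65,0.65,0.65])

```text
time_s: 40.25
tcp_pos: [0.5589, 0.0769, 0.146]
ee_rot: [[-0.449, -0.894, -0.003], [-0.894, 0.449, -0.001], [0.002, 0.003, -1.0]]
wrist_force: [0.1, 0.1, -2.0]
gripper_width: 0.54
gripper_force: 30.0
```

Call:
servo_tool([
  [0,0,0],
  [0,0,0],
  [0,0,0],
  [0,0,0],
  [0,0,0],
], spin=[7,14,21,28,35], grip=[0.65,0.65,0.65,0.65,0.65])

```text
time_s: 40.67
tcp_pos: [0.5589, 0.0769, 0.1458]
ee_rot: [[-0.88, -0.475, -0.003], [-0.475, 0.88, -0.001], [0.003, 0.001, -1.0]]
wrist_force: [-0.4, -0.3, -3.2]
gripper_width: 0.542
gripper_force: 30.0
```

Call:
servo_tool([
  [-0.0116,0.0161,0],
  [-0.0231,0.0322,0],
  [-0.0347,0.0484,0],
  [-0.0463,0.0645,0],
  [-0.0579,0.0806,0],
], spin=[0,0,0,0,0], grip=[0.65,0.65,0.65,0.65,0.65])

```text
time_s: 41.08
tcp_pos: [0.571, 0.1761, 0.1458]
ee_rot: [[-0.877, -0.48, -0.003], [-0.48, 0.877, -0.001], [0.003, 0.001, -1.0]]
wrist_force: [0.4, 0.1, -2.4]
gripper_width: 0.542
gripper_force: 30.0
```

Call:
servo_tool([
  [-0.0116,0.0161,0],
  [-0.0231,0.0322,0],
  [-0.0347,0.0484,0],
  [-0.0463,0.0645,0],
  [-0.0579,0.0806,0],
], spin=[4,8,12,17,22], grip=[0.65,0.65,0.65,0.65,0.65])

```text
time_s: 41.5
tcp_pos: [0.5831, 0.2746, 0.1456]
ee_rot: [[-0.994, -0.113, -0.003], [-0.113, 0.994, -0.002], [0.003, -0.001, -1.0]]
wrist_force: [0.7, 0.4, -3.0]
gripper_width: 0.539
gripper_force: 30.0
```

Call:
servo_tool([
  [0,0,0],
  [0,0,0],
  [0,0,0],
  [0,0,0],
  [0,0,0],
], spin=[0,0,0,0,0], grip=[0.65,0.65,0.65,0.65,0.65])

```text
time_s: 41.92
tcp_pos: [0.584, 0.2733, 0.1465]
ee_rot: [[-0.993, -0.117, -0.001], [-0.117, 0.993, -0.0], [0.001, -0.0, -1.0]]
wrist_force: [0.3, -0.0, -2.3]
gripper_width: 0.541
gripper_force: 30.0
```

```bash
python3 - <<'E'
from h import *
s,c=wristcam(); x,y,z=s["tcp_pos"]; print(s["time_s"],np.round(s["joints"],1),np.round(s["tcp_pos"],4),np.round(s["ee_rot"],3).tolist(),s["gripper_force"])
P,I=cloud(c); k=(abs(P[:,0]-.591)<.06)&(abs(P[:,1]-.273)<.06)&(P[:,2]>.004)&(P[:,2]<.014)&(I.min(1)>140); q=P[k]-[.591,.2735,0]
t=np.radians(4.1); a=q[:,0]*np.cos(t)+q[:,1]*np.sin(t); b=-q[:,0]*np.sin(t)+q[:,1]*np.cos(t)
print(k.sum(),"a",np.percentile(a,[.5,99.5]).round(4),"b",np.percentile(b,[.5,99.5]).round(4))
print("puck",patch(c,x,y,.035,.035,z-.02,z-.01)); print([(n,np.round(o["point"],4).tolist(),round(o["conf"],2)) for n in ("puck","puck_tray") for o in tip_of(n,"wrist")[:1]])
for n in ("scene","top"):
    cc=capture(n); P,_=cloud({k:np.array(v) for k,v in cc.items()}); m=(P[:,0]>.63)&(P[:,0]<.72)&(P[:,1]>.17)&(P[:,1]<.37)&(P[:,2]>.02)&(P[:,2]<.1); print(n,m.sum(),P[m].min(0).round(3) if m.any() else "")
E
```

```text
41.9167 [  39.4   28.6   -4.2   -0.   -57.2 -122.7] [0.584  0.2733 0.1465] [[-0.993, -0.117, -0.001], [-0.117, 0.993, -0.0], [0.001, -0.0, -1.0]] 29.99947875738144
4211 a [-0.0402  0.0228] b [-0.0404  0.0392]
puck (np.int64(4703), array([0.5738, 0.2721, 0.1313]), array([578.4, 276.6,  50. ,  55.9,  37.5]))
[('puck', [0.5879, 0.2712, 0.1162], 0.91), ('puck_tray', [0.5933, 0.2728, 0.0006], 0.81)]
scene 0 
top 0
```

Call:
servo_tool([
  [-0.003,-0.0005,0.02],
  [-0.007,-0.001,0.045],
  [-0.007,-0.001,0.065],
  [-0.007,-0.001,0.08],
  [-0.007,-0.001,0.09],
], spin=[0,0,0,0,0], grip=[0.65,0.65,0.65,0.65,0.65])

```text
time_s: 42.58
tcp_pos: [0.5906, 0.2734, 0.0546]
ee_rot: [[-0.993, -0.117, -0.003], [-0.117, 0.993, -0.002], [0.003, -0.001, -1.0]]
wrist_force: [-0.8, -0.5, -3.0]
gripper_width: 0.54
gripper_force: 30.0
```

Call:
servo_tool([
  [0,0,0.005],
  [0,0,0.009],
  [0,0,0.012],
  [0,0,0.012],
  [0,0,0.012],
], spin=[0,0,0,0,0], grip=[0.65,0.65,0.65,0.65,0.65])

```text
time_s: 43.0
tcp_pos: [0.5918, 0.2744, 0.0455]
ee_rot: [[-0.993, -0.117, 0.001], [-0.117, 0.993, 0.001], [-0.001, 0.001, -1.0]]
wrist_force: [-0.3, -0.8, -2.9]
gripper_width: 0.543
gripper_force: 30.0
```

Call:
servo_tool([
  [0,0,0],
  [0,0,0],
  [0,0,0],
  [0,0,0],
  [0,0,0],
], spin=[0,0,0,0,0], grip=[0.65,0.65,0.65,0.65,0.65])

```text
time_s: 43.42
tcp_pos: [0.5914, 0.2742, 0.0448]
ee_rot: [[-0.993, -0.117, 0.0], [-0.117, 0.993, 0.0], [-0.0, 0.0, -1.0]]
wrist_force: [-0.5, 0.5, -2.2]
gripper_width: 0.544
gripper_force: 30.0
```

Call:
servo_tool([
  [0,0,0.003],
  [0,0,0.005],
  [0,0,0.007],
  [0,0,0.008],
  [0,0,0.0085],
], spin=[0,0,0,0,0], grip=[0.65,0.65,0.65,0.65,0.65])

```text
time_s: 43.83
tcp_pos: [0.5912, 0.274, 0.0358]
ee_rot: [[-0.993, -0.117, -0.001], [-0.117, 0.993, -0.001], [0.001, -0.001, -1.0]]
wrist_force: [-1.4, -1.4, -1.3]
gripper_width: 0.539
gripper_force: 30.0
```

Call:
servo_tool([
  [0,0,0],
  [0,0,0],
  [0,0,0],
  [0,0,0],
  [0,0,0],
], spin=[0,0,0,0,0], grip=[0.65,0.65,0.65,0.65,0.65])

```text
time_s: 44.25
tcp_pos: [0.5914, 0.2742, 0.0362]
ee_rot: [[-0.993, -0.117, 0.0], [-0.117, 0.993, 0.0], [-0.0, 0.0, -1.0]]
wrist_force: [0.1, 0.0, -2.0]
gripper_width: 0.543
gripper_force: 30.0
```

Call:
servo_tool([
  [0,0,0.0002],
  [0,0,0.0004],
  [0,0,0.0006],
  [0,0,0.0006],
  [0,0,0.0006],
], spin=[0,0,0,0,0], grip=[0.65,0.65,0.65,0.65,0.65])

```text
time_s: 44.67
tcp_pos: [0.5914, 0.2742, 0.0358]
ee_rot: [[-0.993, -0.117, 0.0], [-0.117, 0.993, 0.0], [-0.0, 0.0, -1.0]]
wrist_force: [-0.8, -0.4, -0.0]
gripper_width: 0.544
gripper_force: 30.0
```

Call:
servo_tool([
  [0,0,0],
  [0,0,0],
  [0,0,0],
  [0,0,0],
  [0,0,0],
], spin=[0,0,0,0,0], grip=[0.65,0.65,0.65,0.65,0.65])

```text
time_s: 45.08
tcp_pos: [0.5915, 0.2742, 0.0358]
ee_rot: [[-0.993, -0.117, 0.0], [-0.117, 0.993, 0.0], [-0.0, 0.0, -1.0]]
wrist_force: [-1.9, 0.2, 0.6]
gripper_width: 0.541
gripper_force: 30.0
```

Touching the floor, so I'll release and retreat.

Call:
servo_tool([
  [0,0,0],
  [0,0,0],
  [0,0,0],
  [0,0,0],
  [0,0,0],
], spin=[0,0,0,0,0], grip=[0.4,0.3,0.2,0.2,0.1])

```text
time_s: 45.5
tcp_pos: [0.5916, 0.2742, 0.0355]
ee_rot: [[-0.993, -0.117, 0.0], [-0.117, 0.993, 0.0], [-0.0, 0.0, -1.0]]
wrist_force: [-0.3, -0.7, 1.1]
gripper_width: 0.801
gripper_force: 0.0
```

Call:
servo_tool([
  [0,0,-0.005],
  [0,0,-0.02],
  [0,0,-0.05],
  [0,0,-0.09],
  [0,0,-0.13],
], spin=[0,0,0,0,0], grip=[0.1,0,0,0,0])

```text
time_s: 45.92
tcp_pos: [0.5909, 0.2737, 0.1665]
ee_rot: [[-0.993, -0.117, -0.002], [-0.117, 0.993, -0.002], [0.002, -0.001, -1.0]]
wrist_force: [1.0, 0.4, 0.9]
gripper_width: 0.994
gripper_force: 0.0
```

Call:
servo_tool([
  [0.02,0,-0.01],
  [0.05,0,-0.02],
  [0.08,0,-0.03],
  [0.1,0,-0.04],
  [0.1,0,-0.04],
], spin=[0,0,0,0,0], grip=[0,0,0,0,0])

```text
time_s: 46.33
tcp_pos: [0.4898, 0.2622, 0.2087]
ee_rot: [[-0.993, -0.119, 0.002], [-0.119, 0.993, 0.003], [-0.003, 0.002, -1.0]]
wrist_force: [-0.5, -0.2, 0.4]
gripper_width: 0.998
gripper_force: 0.0
```

```bash
python3 - <<'E'
from h import *
s,c=wristcam(); print(s["time_s"],np.round(s["tcp_pos"],4))
t=capture("top"); sc=capture("scene"); S={k:np.array(v) for k,v in sc.items()}
for n,cc in (("wrist",c),("scene",S)):
    print(n,"puck",patch(cc,.591,.2735,.03,.03,.0175,.027),"rim",patch(cc,.591,.2735,.05,.05,.0075,.0125,140))
    print(n,"block",patch(cc,.457,.281,.03,.04,.0175,.027)); print(n,"bar",patch(cc,.587,-.276,.045,.09,.0135,.025)); print(n,"nut",patch(cc,.467,-.261,.025,.025,.018,.03))
print("dropper",[(np.round(o["point"],4).tolist(),round(o["conf"],2)) for o in tip_of("red_dropper","scene")[:2]])
cv2.imwrite("pics/fin.png",np.hstack([cv2.resize(t["pixels"][150:280,110:400],(400,180)),np.zeros((180,0,3),np.uint8)]))
a=cv2.resize(sc["pixels"],(560,420)); b=cv2.resize(c["pixels"][:,:],(240,180)); f=np.zeros((600,800,3),np.uint8); f[:420,:560]=a; f[:180,560:]=b; f[420:,:400]=cv2.resize(t["pixels"][150:280,110:400],(400,180)); cv2.imwrite("pics/fin.png",f)
E
```

```text
46.3333 [0.4898 0.2622 0.2087]
wrist puck (np.int64(219), array([0.6076, 0.2756, 0.0205]), array([592.1, 279.3,  32.6,  47.1,  72.7])) rim (np.int64(2127), array([0.5702, 0.2721, 0.0095]), array([591.1, 273.1,  81.2,  79.7,   4.2]))
wrist block (np.int64(1260), array([0.4561, 0.2809, 0.0206]), array([456.5, 281.3,  52.1,  22.1,  83.8]))
wrist bar 0
wrist nut 0
scene puck (np.int64(364), array([0.5893, 0.2758, 0.0204]), array([590.2, 275.1,  47. ,  47.3,   4.8])) rim (np.int64(675), array([0.5816, 0.2803, 0.0097]), array([590.8, 274.3,  83.5,  80.7,   4.4]))
scene block (np.int64(321), array([0.4555, 0.2837, 0.0203]), array([456.9, 282.6,  52.2,  24.1,  82.9]))
scene bar (np.int64(416), array([ 0.5877, -0.2693,  0.0157]), array([ 587.6, -271.9,  144.2,   35. ,   82.2]))
scene nut (np.int64(88), array([ 0.465 , -0.2594,  0.0208]), array([ 465.4, -260.1,   29.4,   30.7,   40.2]))
dropper [([0.7221, 0.1231, 0.0015], 0.53)]
```

View pics/fin.png

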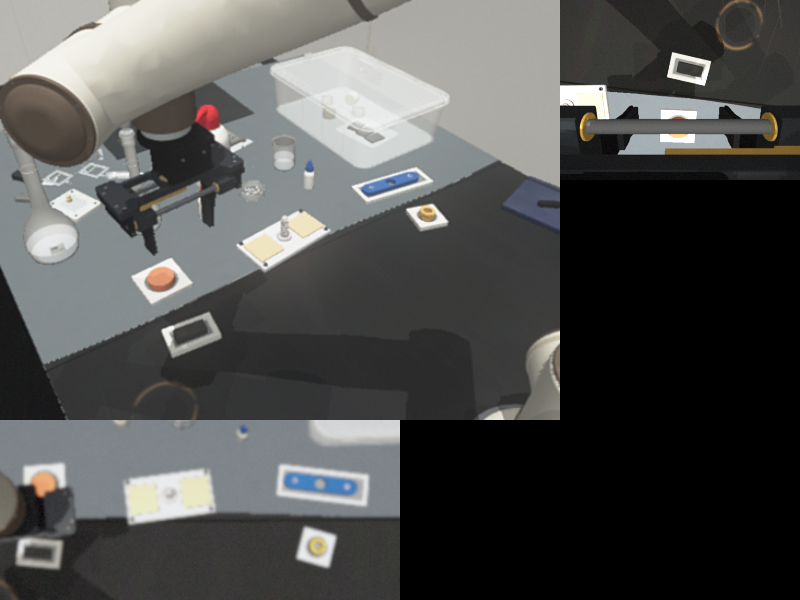

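The scene view shows every part in its tray: puck (160,278), graphite (191,332), bar (391,184) and nut (427,213). Their measured heights match seated parts. The red dropper is hidden by the arm in this view, and the network's low-confidence fix (0.53) puts it where it started, at (0.722, 0.123). I'm handing in.

```bash
python3 -c "
from station import *
print(finish_job())"
```

```text
the job is handed in; nothing more can be done
None
```

The clamp is apart and the job is handed in at about 46 s: nut, bar, graphite and puck were placed in that order and each measured flat in its own pocket; the arm hid the red dropper in the last picture, but its low-confidence detection was still at its starting position.

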